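Feed the domino rack along the sanding fence

TASK

A wooden domino rack lies loose on the sanding board. With the push stick in the gripper, never touching the rack with the gripper itself, push the rack flat against the fence while it is still short of the dark sanding strip, then feed it along the fence, keeping it pressed there, right across the strip until it meets the end stop. Leave the rack there snug against fence and stop, lay the push stick down flat on the table beside the board, and leave everything else on the table undisturbed.

Things in the scene. Friction and masses are not known exactly. Their poses are not given: they have to be found in the camera images.
- board: Plywood sanding board, fixed, 380 long (its x, the feed direction) x 180 wide x 12 mm thick. Origin on the underside, z up; plywood x -190..190, y -95..85 mm, top at z = 12. +x points roughly to the robot's right, +y away from it. The rack starts near the -x end, up to 7 degrees askew, its middle 12 to 22 mm short of the fence.
- fence (a point): Middle of the fence's guiding face at the board's top: board x 0, y +55, z 12 mm. The fence is a wooden bar along the board's whole length, y 55..85 mm, its top at z = 42 mm; the face looks to -y. Axes as the board's.
- strip (a point): Middle of the start edge of the dark sanding strip, board x 0, y -20, z 12 mm. The strip is flush with the board and runs across it, 50 mm long in x (x 0..50 mm). Axes as the board's.
- stop (a point): Foot of the end stop's face, board x +170, y 0, z 12 mm; the face looks to -x. The stop is a bar, x 170..190, y -60..55 mm, its top at z = 30 mm. Axes as the board's.
- rack: Domino rack to be fed, loose, light wood, 0.2 to 0.45 kg: 120 (x) x 70 (y) mm, plain upright sides to 26 mm high, ribs along x on top, the highest (44 mm) on the +y side. Origin at the centre of the underside, z up. Its +x end leads to the stop, its +y side goes to the fence. Finished: axes parallel to the board's, origin at board x 110, y 20, z 12 mm.
- rack_lead (a point): Corner of the rack's underside at its leading end, fence side (rack x +60, y +35 mm, z 0).
- rack_tail (a point): Corner of the rack's underside at its trailing end, fence side (rack x -60, y +35 mm, z 0).
- stick: Push stick, loose, dark wood, 0.18 kg, 180 mm long, flat on the table left of the board. Origin on the underside below the upright grip's centre; x along the stick towards the lip, z up. Upright grip: 50 (x) x 24 (y) mm, z 24..71 mm, centred over the origin; taken from above across its 24 mm. Foot: x -55..35, y -20..20, z 0..24 mm.
- stick_step (a point): Inner corner of the stick's step, at stick x 35, y -6, z 0 mm. From it the shoulder (end of the foot, facing +x, to y = 20 mm) pushes the rack's trailing end, and the lip (bar x 35..125, y -20..-6, z 0..24 mm), its inner side facing +y, bears on the rack's side away from the fence when the stick's axes are parallel to the board's.
- tray: Bystander: aluminium tray 200 x 150 x 18 mm, to the right of the board. Origin under its centre.
- rack2: Bystander: a second rack of the same kind, already sanded, lying in the tray. Origin at the centre of its underside.
- die_a: Bystander: white die, 20 mm cube, between robot and board. Origin under its centre.
- die_b: Bystander: the other white die, 20 mm cube, between robot and board. Origin under its centre.
- cup: Bystander: cobalt espresso cup, 64 mm across, 58 mm high, near right. Origin under its centre.
There are look-alikes about, which are no part of the job. Of the things that look like the stick, take the one that is nearest to the robot's base at the start.

How it is judged (in metres and radians):
On the way, in this order (a step that is already met when the one before it is completed fails the run):
1. with the stick held, the rack is brought flat against the fence (both corners within 5 mm) before its leading end reaches the strip (contact force between the fingers and stick above 1 N and x of rack_lead in the frame of board below 0 m and y of each of rack_lead, rack_tail in the frame of board above 0.05 m), for 0.1 s.
2. the rack is fed over the strip by the held stick, against the fence (both corners within 8 mm) (contact force between the fingers and stick above 1 N and contact force between stick and rack above 0.1 N and x of rack_lead in the frame of board between 0.03 and 0.14 m and y of each of rack_lead, rack_tail in the frame of board above 0.047 m), for 0.05 s.
At the end, for the whole second after the job is handed in: The rack lies flat on the board, its leading end within 8 mm of the end stop and both fence-side corners within 5 mm of the fence; the push stick lies flat, right way up, on the table top itself (not on the board); both are at rest (x of rack_lead in the frame of board above 0.162 m and y of each of rack_lead, rack_tail in the frame of board above 0.05 m and height (world z) of rack below 0.016 m and angle between each of rack, stick's own z axis and vertical below 0.1 rad and linear speed of each of rack, stick below 0.02 m/s and height (world z) of stick below 0.006 m); the robot touches nothing.
It fails at once if the gripper or arm touches the rack (contact force between any of the fingers, the arm and rack above 0.5 N).
It fails at once if a fence-side corner of the rack is more than 8 mm off the fence once its leading end has passed the start of the strip (x of rack_lead in the frame of board above 0.003 m and y of any of rack_lead, rack_tail in the frame of board below 0.047 m).
It fails at once if the rack is lifted more than 15 mm off the board or tipped (height (world z) of rack above 0.027 m or angle between rack's own z axis and vertical above 0.3 rad).
It fails at once if a bystander (tray, second rack, either die, cup) is moved by more than 30 mm (distance of any of tray, rack2, die_a, die_b, cup from where it was at the start of the episode above 0.03 m).
It also fails if it takes over 56 s, if anything falls off the work surface, if the arm or the gripper's body presses on something with over 40 N, if the wrist force passes 120 N, or if a joint passes its speed limit or range.

ROBOT

A 7-joint arm with a two-finger parallel gripper is mounted at the origin on the work surface. World frame = base frame: x ahead of the robot, y to its left, z up, the work surface at z = 0. Lengths are in mm, angles in rad, forces in N, time in s.
With the tool pointing down it reaches from about 425 to 1025 mm from the base axis. Payload 9.4 kg.
Tool frame: the origin (TCP) lies between the finger pads; the fingertips stand 19 mm ahead of it and the grasp point (between the pads) is the TCP; z points along the fingers, x is the direction in which the jaws open and shut, and the axes are right-handed (so a half turn about z gives the same grasp; the last joint's range is limited). The gripper opens to 85 mm and grips with 20 to 120 N. Pads are 22 mm wide; open, the fingers measure 114 mm over their backs; the gripper's body (76 mm by 85 mm) begins 54 mm behind the grasp point. The pads swing forward as they close: fully open they stand 13 mm farther back than shut.
Start: joints at [-1.227, 0.599, -0.003, 1.599, 0.002, 0.943, -0.08], TCP at [296.159, 661.751, 250.275] pointing down, gripper open.
Joint ranges: [-2.57, 2.57], [-0.35, 1.97], [-1.29, 1.29], [0.11, 2.56], [-1.05, 4.19], [0.11, 1.86], [-2.63, 2.63]. Speed limits (rad/s): [2.22, 2.22, 3.01, 3.01, 3.14, 3.14, 3.14].

INTERFACE

Orientations are given as a unit quaternion [w, x, y, z].
In Python, from station import robot gives the robot as it stands. The module is installed in compiled form; this text tells all that it offers.
- The arm moves only by the tool play_rows, never from a script. Its argument "motion" is a list of rows, each an object of numbers: "tx", "ty", "tz": the shift along the tool's x, y, z in mm; "rx", "ry", "rz": the turn, a rotation vector about the tool's x, y, z in rad; "jaw": the closure in counts, from 0 (fully open) to 255 (shut). In form: [{"tx": .., "ty": .., "tz": .., "rx": .., "ry": .., "rz": .., "jaw": ..}, ...]. A call has 1 to 10 rows; each row is the pose to reach, as a shift and turn from the pose commanded when the call began, along the tool's axes at that moment; what a row does not reach only later rows make up. A row lasts 1/10 s, in which the tool goes at most 50 mm and 8.59 degrees, less where a joint would pass 70% of its speed; a pose out of reach is approached as far as the arm can. A call with a gripper value outside its range is refused whole. The fingers move at their own pace and stop on an object; "grip_force" is the grip in N (left out, the last holds). Time passes only in rows, so rows that repeat a pose let the fingers close. It gives the time, the measured TCP pose, the force and the opening at its end, in the units of the state.
- robot.sense(): the state, without advancing time (a new reading comes with each control period).
- robot.grab_frame(name): name is "side" or "top" or "wrist"; returns a dict with "pixels" (480x640x3 uint8, red, green, blue), "fov_y" (degrees; the focal length in pixels is half the picture's height over the tangent of half this angle, whatever the lens; pixels are square), "cx", "cy" (the principal point, pixels), "extrinsics" (4x4, takes a point from world to camera coordinates). Camera axes: x right, y up, looking along -z (the intrinsics and any distortion apply to the point x, -y, -z); pixel columns grow to the right and rows downward; lengths in mm; the calibration is good to about 2 mm. A picture is of the moment at which its call begins. There is no depth.
- robot.finish_job(): hands the job in, once; it reports no verdict.
The state is a dict: "time_s": time; "joints": joint angles; "joint_velocities": joint speeds; "joint_torque": joint torques, N m; "tool_pos": TCP position; "tcp_rot": TCP orientation; "ft_force": force on the tool from outside, world axes, zero at the start; "ft_torque": the same for the moment, N m; "width": opening from 0.0 (shut) to 1.0 (fully open).
Only numpy, scipy, OpenCV 4.12 (cv2) and the standard library are available. Lean on these libraries where they do the work, as an engineer would, in place of code of your own. Each camera call takes 0.05 s, during which the arm holds its last target.

## Working session

There is one attempt and no reset: what is moved stays moved. The work goes in short steps, Python scripts to look and compute and a tool call to move; the robot and the scene stay as the last step left them, time stands still between calls to the robot, and variables do not carry over. Pictures are saved under pics/ and viewed, and the job is handed in when it is done.

Besides the shell and the picture viewer there is one more tool, called as name(argument=value, ...), one argument or row to a line, values as JSON. play_rows: Moves the arm, as the interface text tells. Its arguments: {"type":"object","properties":{"motion":{"type":"array","items":{"type":"object","properties":{"tx":{"type":"number"},"ty":{"type":"number"},"tz":{"type":"number"},"rx":{"type":"number"},"ry":{"type":"number"},"rz":{"type":"number"},"jaw":{"type":"number"}}}},"grip_force":{"type":"number"}},"required":["motion"]}

```bash
mkdir -p pics; python3 - <<'E'
from station import robot
import cv2,numpy as np
s=robot.sense();print({k:np.round(v,3).tolist() for k,v in s.items()})
for n in("top","side","wrist"):
    f=robot.grab_frame(n);cv2.imwrite(f"pics/{n}0.png",f["pixels"][:,:,::-1]);print(n,f["fov_y"],f["cx"],f["cy"],[k for k in f],np.round(f["extrinsics"],3).tolist())
E
```

```text
{'time_s': 0.0, 'joints': [-1.227, 0.6, -0.003, 1.6, 0.002, 0.943, -0.08], 'joint_velocities': [-0.0, -0.0, -0.001, 0.003, 0.001, 0.002, 0.002], 'joint_torque': [0.002, -77.648, 1.566, -25.798, 0.012, 0.009, 0.0], 'tool_pos': [295.993, 661.323, 249.411], 'tcp_rot': [0.0, 0.839, 0.544, -0.001], 'ft_force': [-0.304, 0.511, -0.513], 'ft_torque': [0.018, 0.014, -0.011], 'width': 1.002}
top 57.72136150658651 328.53655372825426 238.2419385782135 ['pixels', 'fov_y', 'cx', 'cy', 'extrinsics'] [[-0.024, -1.0, -0.012, -31.876], [0.983, -0.025, 0.184, -570.201], [-0.184, -0.007, 0.983, -856.799], [0.0, 0.0, 0.0, 1.0]]
side 54.17958697863101 315.31428647238664 233.7399994201448 ['pixels', 'fov_y', 'cx', 'cy', 'extrinsics'] [[-0.973, -0.23, -0.009, 555.793], [0.149, -0.661, 0.735, -178.28], [-0.175, 0.714, 0.678, -888.899], [0.0, 0.0, 0.0, 1.0]]
wrist 71.92043700711169 322.75126354515737 236.72868141747918 ['pixels', 'fov_y', 'cx', 'cy', 'extrinsics'] [[0.409, 0.913, -0.001, -724.426], [-0.876, 0.392, -0.283, 36.011], [-0.258, 0.116, 0.959, -379.066], [0.0, 0.0, 0.0, 1.0]]
```

View pics/top0.png

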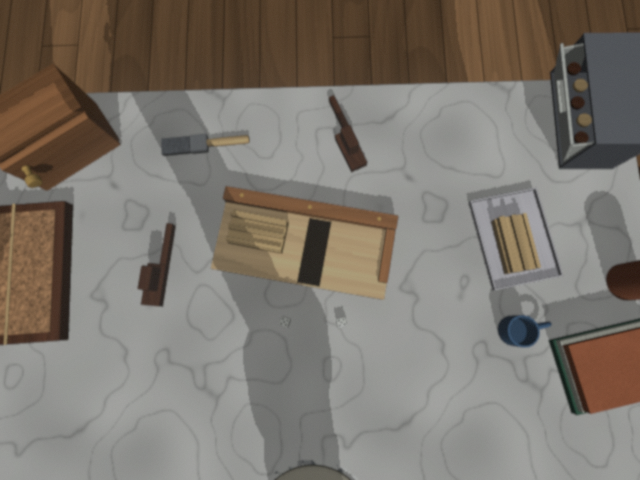

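View pics/side0.png

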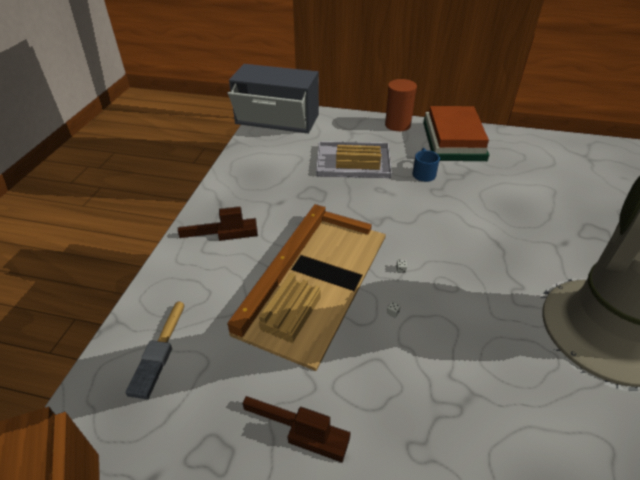

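View pics/wrist0.png

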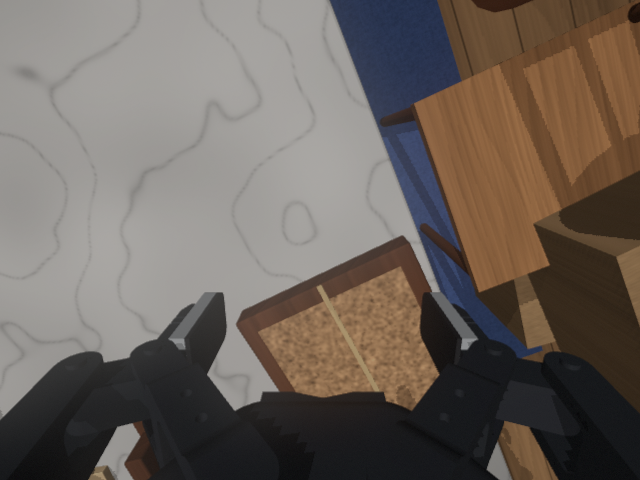

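```bash
cat > h.py <<'E'
import numpy as np,cv2
from station import robot
class Cam:
    def __init__(s,n):
        f=robot.grab_frame(n);s.img=f["pixels"][:,:,::-1].copy();s.f=240/np.tan(np.radians(f["fov_y"]/2));s.cx=f["cx"];s.cy=f["cy"];s.E=np.array(f["extrinsics"])
    def ray(s,u,v,z):
        R=s.E[:3,:3];t=s.E[:3,3];c=-R.T@t
        d=R.T@np.array([(u-s.cx)/s.f,-(v-s.cy)/s.f,-1])
        return c+d*(z-c[2])/d[2]
    def proj(s,p):
        q=s.E[:3,:3]@np.array(p,float)+s.E[:3,3]
        return np.array([s.cx+s.f*q[0]/-q[2],s.cy-s.f*q[1]/-q[2]])
    def crop(s,x0,y0,x1,y1,k,fn):
        cv2.imwrite(fn,cv2.resize(s.img[y0:y1,x0:x1],None,fx=k,fy=k,interpolation=cv2.INTER_CUBIC))
E
python3 - <<'E'
from h import *
c=Cam("top");np.set_printoptions(precision=1,suppress=True)
for n,p in dict(L=(155,275),F=(347,135)).items():
    q=c.ray(*p,24);print(n,q,np.hypot(q[0],q[1]))
c.crop(200,170,410,310,3.8,"pics/c_board.png");c.crop(110,200,210,325,4.8,"pics/c_stick.png")
s=Cam("side");s.crop(220,190,400,380,3.1,"pics/s_board.png");s.crop(230,380,370,470,5.5,"pics/s_stick.png")
E
```

```text
L [504.5 325.9  24. ] 600.6218775327669
F [810.2 -93.1  24. ] 815.5448970850588
```

View pics/c_board.png

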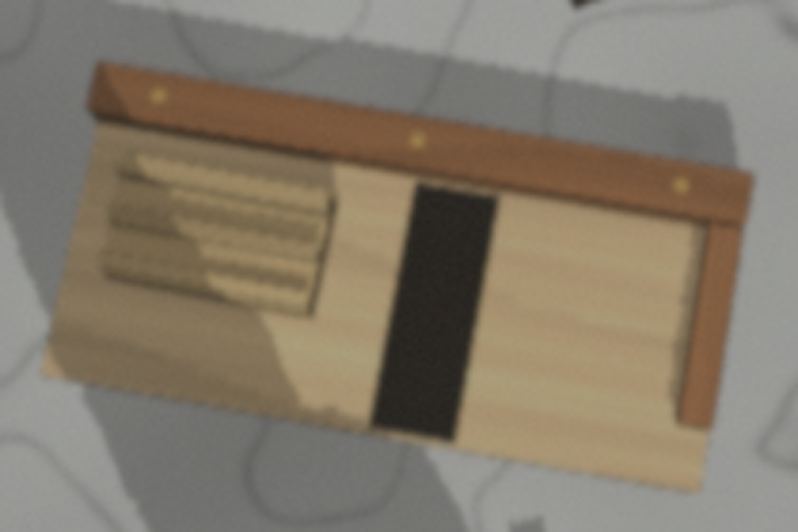

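View pics/c_stick.png

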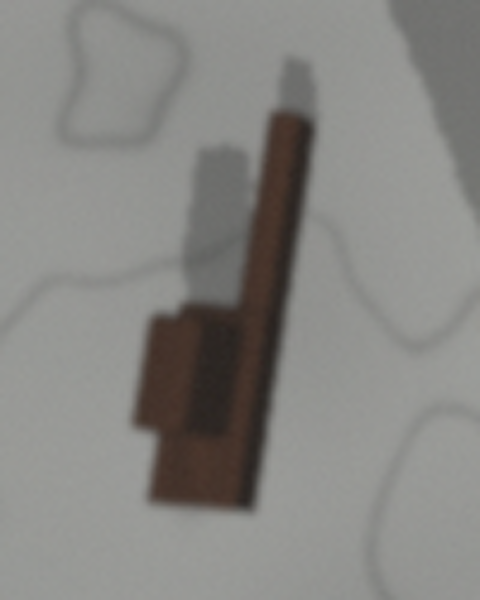

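View pics/s_board.png

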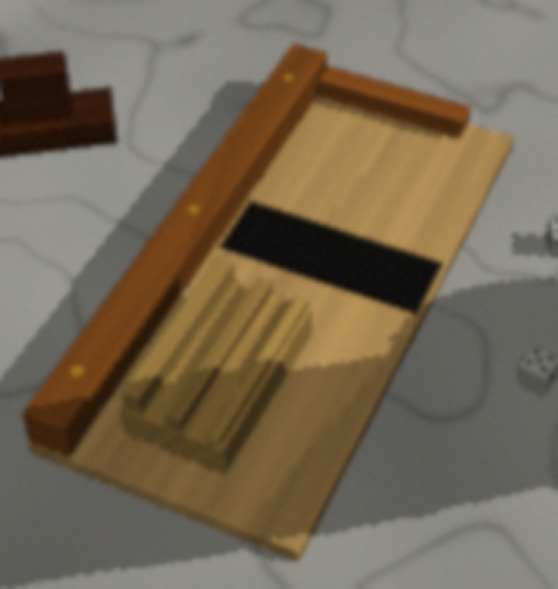

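View pics/s_stick.png

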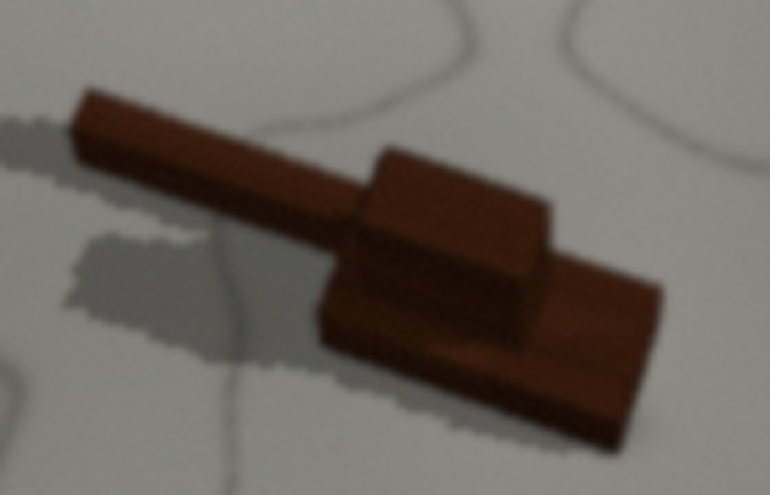

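```bash
cat >> h.py <<'E'
def kabsch(L,W):
    # planar pose: W = R(th) L + t
    L=np.array(L,float)[:,:2];W=np.array(W,float)[:,:2];lm=L.mean(0);wm=W.mean(0)
    a=L-lm;b=W-wm;th=np.arctan2((a[:,0]*b[:,1]-a[:,1]*b[:,0]).sum(),(a*b).sum())
    R=np.array([[np.cos(th),-np.sin(th)],[np.sin(th),np.cos(th)]]);t=wm-R@lm
    return th,t,(W-(L@R.T+t))
def uv(X,Y,x0,y0,k): return x0+(X+.5)/k-.5,y0+(Y+.5)/k-.5
E
python3 - <<'E'
from h import *
np.set_printoptions(precision=1,suppress=True)
c=Cam("top");s=Cam("side")
def fit(cam,x0,y0,k,pts):
    L=[];W=[]
    for X,Y,l in pts:
        W.append(cam.ray(*uv(X,Y,x0,y0,k),l[2]));L.append(l)
    th,t,r=kabsch(L,W);print(np.degrees(th),th,t);print(r.tolist() and np.round(r,1).tolist());return W
print("board top");fit(c,200,170,3.8,[(372,428,(0,-95,12)),(455,440,(50,-95,12)),(700,492,(190,-95,12)),(40,375,(-190,-95,12)),(98,62,(-190,85,42)),(752,174,(190,85,42)),(710,430,(190,-60,30)),(680,422,(170,-60,30))])
print("board side");fit(s,220,190,3.1,[(415,310,(0,-95,12)),(441,263,(50,-95,12)),(513,140,(190,-95,12)),(297,557,(-190,-95,12)),(296,45,(190,85,42)),(326,56,(190,55,42)),(26,415,(-190,85,42)),(68,432,(-190,55,42)),(468,108,(190,-60,30))])
print("stick top");fit(c,110,200,4.8,[(272,113,(125,-6,24)),(150,500,(-55,20,24)),(240,506,(-55,-20,24)),(152,315,(25,12,71)),(135,428,(-25,12,71))])
print("stick side");fit(s,230,380,5.5,[(88,90,(125,-20,24)),(75,128,(125,-6,24)),(661,288,(-55,-20,24)),(617,423,(-55,20,24)),(322,312,(35,20,24)),(387,148,(25,-12,71)),(550,202,(-25,-12,71)),(518,275,(-25,12,71)),(360,215,(25,12,71))])
E
```

```text
board top
-101.51239386985473 -1.7717255046102731 [573.3   6.7]
[[2.3, -2.6], [4.4, -0.4], [-0.0, 0.4], [-0.8, -0.1], [-2.2, -1.1], [-1.8, 2.4], [-1.3, 2.4], [-0.5, -0.9]]
board side
-101.32118761024466 -1.7683883258296544 [574.4  11.9]
[[4.7, -6.4], [4.5, -2.0], [-0.1, 3.2], [0.8, 0.7], [-4.6, 1.8], [-0.2, 3.7], [-3.7, -1.8], [-2.5, -1.8], [1.1, 2.6]]
stick top
-6.4015639280765555 -0.11172836782183737 [495.6 326.5]
[[-1.9, 0.3], [1.3, 0.4], [2.2, 0.3], [-1.9, 0.0], [0.3, -1.0]]
stick side
-6.806980137435035 -0.11880421551609747 [496.7 331.2]
[[-0.7, 1.3], [-2.6, -0.3], [1.5, 0.3], [1.7, -0.5], [-1.9, -0.8], [-1.2, 2.1], [1.9, 1.1], [3.1, -1.4], [-1.8, -1.8]]
```

```bash
cat >> h.py <<'E'
from scipy.spatial.transform import Rotation as Ro
def tool():
    s=robot.sense();w,x,y,z=s["tcp_rot"];return np.array(s["tool_pos"]),Ro.from_quat([x,y,z,w]).as_matrix(),s
def to(target,ang):
    """target TCP world, tool pointing down, tool x at world angle ang(deg): prints shift, rotvec in tool axes"""
    p,R,s=tool();a=np.radians(ang);c,sn=np.cos(a),np.sin(a)
    T=np.array([[c,sn,0],[sn,-c,0],[0,0,-1]])
    print("shift",np.round(R.T@(np.array(target)-p),1),"rot",np.round(Ro.from_matrix(R.T@T).as_rotvec(),4),"at",np.round(p,1),"xang",round(np.degrees(np.arctan2(R[1,0],R[0,0])),2),"F",np.round(s["ft_force"],1),"w",round(float(s["width"]),3),"t",s["time_s"],"tilt",np.round(R[:,2],4))
E
python3 - <<'E'
from h import *
c=Cam("wrist");C=-c.E[:3,:3].T@c.E[:3,3];p,R,s=tool()
print("cam in tool",R.T@(C-p),"view dir tool",R.T@(-c.E[2,:3]))
print("img right in tool",R.T@c.E[0,:3])
to([497,329,230],83.3)
E
```

```text
cam in tool [ 3.08648061e-02 -7.24362694e+01 -1.23513838e+02] view dir tool [2.23875117e-04 2.82652315e-01 9.59222403e-01]
img right in tool [ 9.99999884e-01  3.45863663e-04 -3.35307281e-04]
shift [-221.6  319.2   20.2] rot [ 0.000e+00  3.000e-04 -3.038e-01] at [296.1 661.7 250.1] xang 65.89 F [ 0.1 -0.3  0.1] w 0.999 t 0.4 tilt [-1.e-04 -3.e-04 -1.e+00]
```

play_rows(
  motion=[
    {"tx":-15,"ty":20,"tz":1,"rz":-0.02,"jaw":0},
    {"tx":-42,"ty":60,"tz":4,"rz":-0.06,"jaw":0},
    {"tx":-72,"ty":104,"tz":6,"rz":-0.1,"jaw":0},
    {"tx":-102,"ty":147,"tz":9,"rz":-0.14,"jaw":0},
    {"tx":-132,"ty":190,"tz":12,"rz":-0.18,"jaw":0},
    {"tx":-162,"ty":233,"tz":15,"rz":-0.22,"jaw":0},
    {"tx":-190,"ty":274,"tz":17,"rz":-0.26,"jaw":0},
    {"tx":-211,"ty":304,"tz":19,"rz":-0.29,"jaw":0},
    {"tx":-221,"ty":318,"tz":20,"rz":-0.304,"jaw":0},
    {"tx":-221.6,"ty":319.2,"tz":20,"rz":-0.304,"jaw":0},
  ],
)

```text
invalid input at $.motion[0]: expected keys tx, ty, tz, rx, ry, rz, jaw
```

```bash
python3 - <<'E'
from h import *
c=Cam("wrist");cv2.imwrite("pics/w1.png",c.img);to([497,329,230],83.3)
E
```

```text
shift [-221.6  319.2   20.3] rot [ 1.000e-04  1.000e-04 -3.039e-01] at [296.2 661.7 250.2] xang 65.89 F [-0.8 -0.3 -1.2] w 0.999 t 0.45 tilt [ 0.e+00 -1.e-04 -1.e+00]
```

View pics/w1.png

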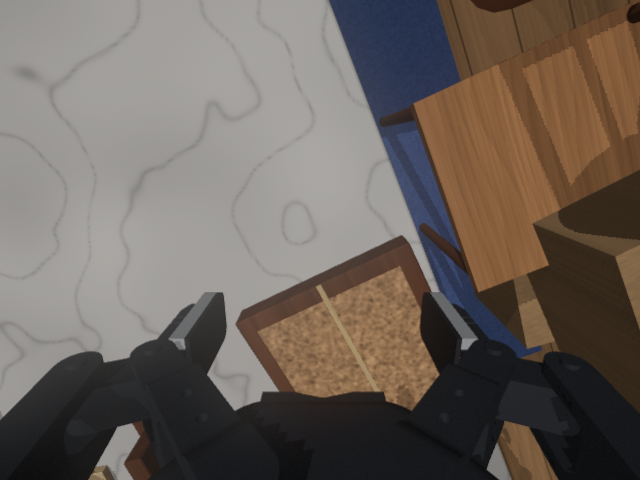

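All keys required; I repeat it in full.

play_rows(
  motion=[
    {"tx":-15,"ty":20,"tz":1,"rx":0,"ry":0,"rz":-0.02,"jaw":0},
    {"tx":-42,"ty":60,"tz":4,"rx":0,"ry":0,"rz":-0.06,"jaw":0},
    {"tx":-72,"ty":104,"tz":6,"rx":0,"ry":0,"rz":-0.1,"jaw":0},
    {"tx":-102,"ty":147,"tz":9,"rx":0,"ry":0,"rz":-0.14,"jaw":0},
    {"tx":-132,"ty":190,"tz":12,"rx":0,"ry":0,"rz":-0.18,"jaw":0},
    {"tx":-162,"ty":233,"tz":15,"rx":0,"ry":0,"rz":-0.22,"jaw":0},
    {"tx":-190,"ty":274,"tz":17,"rx":0,"ry":0,"rz":-0.26,"jaw":0},
    {"tx":-211,"ty":304,"tz":19,"rx":0,"ry":0,"rz":-0.29,"jaw":0},
    {"tx":-221,"ty":318,"tz":20,"rx":0,"ry":0,"rz":-0.304,"jaw":0},
    {"tx":-221.6,"ty":319.2,"tz":20,"rx":0,"ry":0,"rz":-0.304,"jaw":0},
  ],
)

```text
time_s: 1.45
tool_pos: [499.0, 325.5, 230.3]
tcp_rot: [0.001, 0.749, 0.663, -0.0]
ft_force: [-0.8, 0.7, 0.4]
width: 1.0
```

```bash
python3 - <<'E'
from h import *
c=Cam("wrist");cv2.imwrite("pics/w2.png",c.img);to([497,329,230],83.3)
E
```

```text
shift [ 1.2 -1.1  0.4] rot [ 0.0004  0.0001 -0.0031] at [498.  327.6 230.4] xang 83.12 F [-0.1  0.6 -0.2] w 1.002 t 1.5 tilt [ 3.e-04 -1.e-04 -1.e+00]
```

View pics/w2.png

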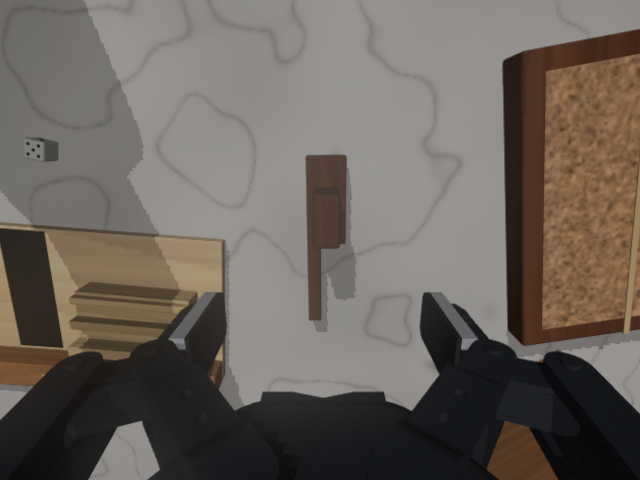

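```bash
python3 - <<'E'
from h import *
c=Cam("wrist");c.crop(285,145,365,330,3.2,"pics/w2c.png")
c.crop(0,200,240,400,3.3,"pics/w2b.png")
E
```

```text
(no output)
```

View pics/w2c.png

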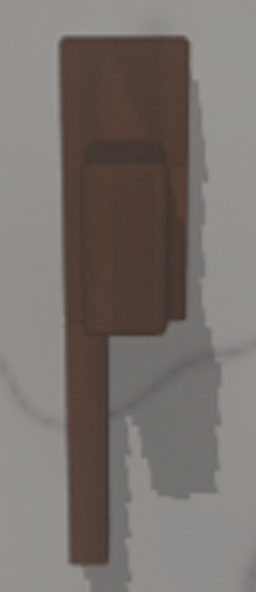

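View pics/w2b.png

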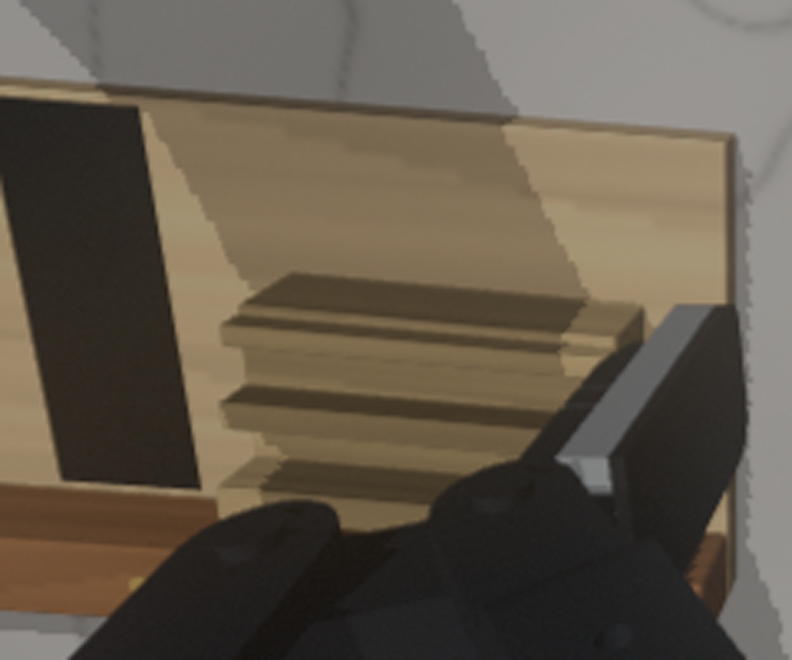

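```bash
python3 - <<'E'
from h import *
np.set_printoptions(precision=1,suppress=True)
c=Cam("wrist")
def fit(x0,y0,k,pts):
    L=[];W=[]
    for X,Y,l in pts:
        W.append(c.ray(*uv(X,Y,x0,y0,k),l[2]));L.append(l)
    th,t,r=kabsch(L,W);print(np.degrees(th),t);print(np.round(r,1).tolist());return th,t
th,t=fit(285,145,3.2,[(60,37,(-55,-20,24)),(188,37,(-55,20,24)),(71,563,(125,-20,24)),(109,563,(125,-6,24)),(185,320,(35,20,24)),(88,334,(25,-12,71)),(168,334,(25,12,71)),(85,162,(-25,-12,71)),(166,162,(-25,12,71))])
b=fit(0,200,3.3,[(733,135,(-190,-95,12)),(-0,81,(33,-95,12)),(62,479,(50,55,12)),(200,490,(0,55,12)),(141,108,(0,-95,12))])
for P in[(293,272),(645,305)]:
    w=c.ray(*uv(*P,0,200,3.3),12)[:2];R=np.array([[np.cos(b[0]),-np.sin(b[0])],[np.sin(b[0]),np.cos(b[0])]]);print("rack corner",w,"in board",R.T@(w-b[1]))
to([*t,120],90+np.degrees(th))
E
```

```text
-6.449842212263613 [495.6 331. ]
[[0.1, 0.4], [0.2, -0.8], [-0.2, 0.4], [-0.2, -0.3], [0.3, -0.7], [-0.6, 1.3], [-0.6, -0.2], [0.6, 1.0], [0.5, -1.2]]
-100.90055631698813 [573.3   8.5]
[[0.8, 4.4], [-2.8, -7.8], [-2.0, 1.4], [-1.1, 0.2], [5.0, 1.8]]
rack corner [547.   58.9] in board [-44.5 -35.3]
rack corner [573.2 175. ] in board [-163.5  -31.5]
shift [  0.6  -1.  110.5] rot [-0. -0. -0.] at [496.5 330.2 230.5] xang 83.34 F [ 0.2 -0.5  0.3] w 1.003 t 1.6 tilt [-0.  0. -1.]
```

play_rows(
  motion=[
    {"tx":0.6,"ty":-1,"tz":15,"rx":0,"ry":0,"rz":0,"jaw":0},
    {"tx":0.6,"ty":-1,"tz":45,"rx":0,"ry":0,"rz":0,"jaw":0},
    {"tx":0.6,"ty":-1,"tz":80,"rx":0,"ry":0,"rz":0,"jaw":0},
    {"tx":0.6,"ty":-1,"tz":115,"rx":0,"ry":0,"rz":0,"jaw":0},
    {"tx":0.6,"ty":-1,"tz":145,"rx":0,"ry":0,"rz":0,"jaw":0},
    {"tx":0.6,"ty":-1,"tz":165,"rx":0,"ry":0,"rz":0,"jaw":0},
    {"tx":0.6,"ty":-1,"tz":177,"rx":0,"ry":0,"rz":0,"jaw":0},
    {"tx":0.6,"ty":-1,"tz":180,"rx":0,"ry":0,"rz":0,"jaw":0},
    {"tx":0.6,"ty":-1,"tz":180,"rx":0,"ry":0,"rz":0,"jaw":0},
  ],
)

```text
time_s: 2.5
tool_pos: [495.8, 330.7, 50.5]
tcp_rot: [-0.0, 0.747, 0.665, 0.0]
ft_force: [-0.6, 0.5, 0.6]
width: 1.001
```

play_rows(
  motion=[
    {"tx":0,"ty":0,"tz":0,"rx":0,"ry":0,"rz":0,"jaw":255},
    {"tx":0,"ty":0,"tz":0,"rx":0,"ry":0,"rz":0,"jaw":255},
    {"tx":0,"ty":0,"tz":0,"rx":0,"ry":0,"rz":0,"jaw":255},
    {"tx":0,"ty":0,"tz":0,"rx":0,"ry":0,"rz":0,"jaw":255},
    {"tx":0,"ty":0,"tz":0,"rx":0,"ry":0,"rz":0,"jaw":255},
    {"tx":0,"ty":0,"tz":0,"rx":0,"ry":0,"rz":0,"jaw":255},
    {"tx":0,"ty":0,"tz":0,"rx":0,"ry":0,"rz":0,"jaw":255},
    {"tx":0,"ty":0,"tz":0,"rx":0,"ry":0,"rz":0,"jaw":255},
  ],
  grip_force=80,
)

```text
time_s: 3.3
tool_pos: [496.4, 329.9, 50.9]
tcp_rot: [0.0, 0.747, 0.665, 0.0]
ft_force: [-0.2, -1.3, 5.3]
width: 0.274
```

play_rows(
  motion=[
    {"tx":0,"ty":0,"tz":-5,"rx":0,"ry":0,"rz":0,"jaw":255},
    {"tx":0,"ty":0,"tz":-18,"rx":0,"ry":0,"rz":0,"jaw":255},
    {"tx":0,"ty":0,"tz":-38,"rx":0,"ry":0,"rz":0,"jaw":255},
    {"tx":0,"ty":0,"tz":-60,"rx":0,"ry":0,"rz":0.06,"jaw":255},
    {"tx":-5,"ty":3,"tz":-82,"rx":0,"ry":0,"rz":0.15,"jaw":255},
    {"tx":-12,"ty":8,"tz":-104,"rx":0,"ry":0,"rz":0.26,"jaw":255},
    {"tx":-22,"ty":15,"tz":-124,"rx":0,"ry":0,"rz":0.38,"jaw":255},
    {"tx":-34,"ty":24,"tz":-138,"rx":0,"ry":0,"rz":0.5,"jaw":255},
    {"tx":-46,"ty":34,"tz":-146,"rx":0,"ry":0,"rz":0.62,"jaw":255},
    {"tx":-56,"ty":44,"tz":-149,"rx":0,"ry":0,"rz":0.74,"jaw":255},
  ],
)

```text
time_s: 4.3
tool_pos: [533.6, 268.5, 201.4]
tcp_rot: [-0.0, 0.938, 0.347, 0.001]
ft_force: [-0.3, 0.6, -1.5]
width: 0.274
```

```bash
python3 - <<'E'
from h import *
to([576,216,200],-11.4)
E
```

```text
shift [-2.  67.4  1.4] rot [-0.0011 -0.0018  0.9079] at [533.6 268.5 201.4] xang 40.62 F [-0.3  0.6 -1.5] w 0.274 t 4.3 tilt [ 0.0014  0.0015 -1.    ]
```

play_rows(
  motion=[
    {"tx":0,"ty":7,"tz":0,"rx":0,"ry":0,"rz":0.1,"jaw":255},
    {"tx":0,"ty":15,"tz":0,"rx":0,"ry":0,"rz":0.21,"jaw":255},
    {"tx":-1,"ty":24,"tz":0,"rx":0,"ry":0,"rz":0.33,"jaw":255},
    {"tx":-1,"ty":33,"tz":1,"rx":0,"ry":0,"rz":0.45,"jaw":255},
    {"tx":-2,"ty":42,"tz":1,"rx":0,"ry":0,"rz":0.57,"jaw":255},
    {"tx":-2,"ty":51,"tz":1,"rx":0,"ry":0,"rz":0.69,"jaw":255},
    {"tx":-2,"ty":59,"tz":1,"rx":0,"ry":0,"rz":0.8,"jaw":255},
    {"tx":-2,"ty":65,"tz":1,"rx":0,"ry":0,"rz":0.88,"jaw":255},
    {"tx":-2,"ty":67,"tz":1,"rx":0,"ry":0,"rz":0.908,"jaw":255},
    {"tx":-2,"ty":67,"tz":1,"rx":0,"ry":0,"rz":0.908,"jaw":255},
  ],
)

```text
time_s: 5.3
tool_pos: [575.5, 217.1, 198.7]
tcp_rot: [-0.0, 0.995, -0.096, -0.0]
ft_force: [0.6, 0.0, -1.9]
width: 0.277
```

```bash
python3 - <<'E'
from h import *
c=Cam("wrist");cv2.imwrite("pics/w3.png",c.img);to([576,216,200],-11.4)
E
```

```text
shift [ 0.9  1.2 -1.4] rot [-0.0004  0.0003  0.007 ] at [575.3 217.4 198.6] xang -11.0 F [ 0.1  0.9 -1. ] w 0.274 t 5.35 tilt [-2.e-04  5.e-04 -1.e+00]
```

View pics/w3.png

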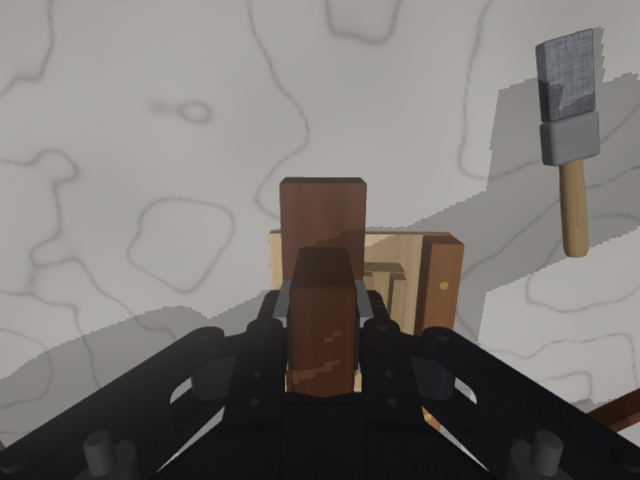

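```bash
python3 - <<'E'
from h import *
c=Cam("wrist");c.crop(260,165,475,345,3.6,"pics/w3c.png")
E
```

```text
(no output)
```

View pics/w3c.png

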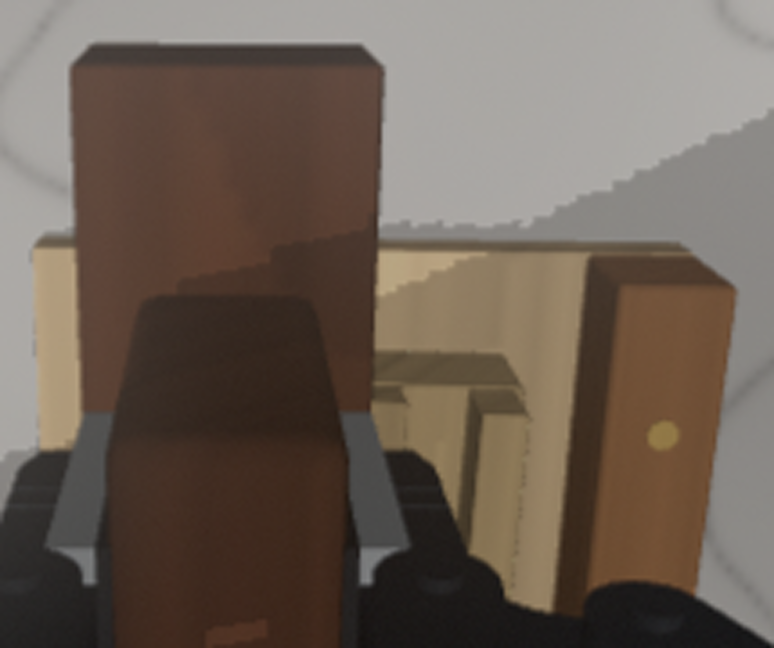

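```bash
python3 - <<'E'
from h import *
np.set_printoptions(precision=1,suppress=True)
c=Cam("wrist");p,R,s=tool()
r=lambda X,Y,z:c.ray(*uv(X,Y,260,165,3.6),z)
zf=p[2]-50.7+24
A,B=r(72,66,zf),r(383,68,zf);print("foot width",np.linalg.norm(A-B),"ang of y",np.degrees(np.arctan2(*(B-A)[1::-1])))
print("foot back corners in tool",R.T@(A-p),R.T@(B-p))
P={(-190,-95,12):r(35,247,12),(-190,55,12):r(592,254,12),(-190,55,42):r(618,288,42),(-190,85,42):r(735,290,42)}
th,t,res=kabsch(list(P),list(P.values()));print("board",np.degrees(th),t,res.tolist())
a,b=r(592,254,12),r(557,610,12);print("fence base dir",np.degrees(np.arctan2(*(b-a)[1::-1])))
a,b=r(618,288,42),r(583,605,42);print("fence top dir",np.degrees(np.arctan2(*(b-a)[1::-1])))
a,b=r(735,290,42),r(697,590,42);print("fence top outer dir",np.degrees(np.arctan2(*(b-a)[1::-1])))
for th in(th,np.radians(-101.4)):
  Rb=np.array([[np.cos(th),-np.sin(th)],[np.sin(th),np.cos(th)]])
  o=r(592,254,12)[:2]-Rb@[-190,55]
  print(o,"tail",Rb.T@(r(503,354,12)[:2]-o))
E
```

```text
foot width 39.07163614907183 ang of y -11.376532331493
foot back corners in tool [-20.1 -53.1  26.7] [ 19.  -52.8  26.7]
board -101.81748803467435 [574.   7.] [[0.766218606032794, -0.18249423257657327], [1.6737783363818153, -0.2207297415589835], [-0.6989547932978439, 0.14984036055685124], [-1.7410421491171064, 0.25338361357873396]]
fence base dir -101.48165966849389
fence top dir -101.74474752011344
fence top outer dir -101.04477520770816
[575.7   6.8] tail [-160.8   33.2]
[576.9   6.1] tail [-160.9   33. ]
```

```bash
cat >> h.py <<'E'
TH=np.radians(-101.5);O=np.array([575.5,7.0])
def b2w(x,y): return O+np.array([[np.cos(TH),-np.sin(TH)],[np.sin(TH),np.cos(TH)]])@[x,y]
def w2b(p): return np.array([[np.cos(TH),np.sin(TH)],[-np.sin(TH),np.cos(TH)]])@(np.array(p)[:2]-O)
E
python3 - <<'E'
from h import *
to([*b2w(-210,-52),90],-11.5)
E
```

```text
shift [ -9.8  -3.8 108.5] rot [-0.0004  0.0003  0.0087] at [575.3 217.5 198.5] xang -11.0 F [ 0.2  0.4 -1.8] w 0.27 t 5.45 tilt [-2.e-04  5.e-04 -1.e+00]
```

play_rows(
  motion=[
    {"tx":-4,"ty":-1,"tz":5,"rx":0,"ry":0,"rz":0.004,"jaw":255},
    {"tx":-8,"ty":-3,"tz":20,"rx":0,"ry":0,"rz":0.008,"jaw":255},
    {"tx":-10,"ty":-4,"tz":42,"rx":0,"ry":0,"rz":0.009,"jaw":255},
    {"tx":-10,"ty":-4,"tz":65,"rx":0,"ry":0,"rz":0.009,"jaw":255},
    {"tx":-10,"ty":-4,"tz":85,"rx":0,"ry":0,"rz":0.009,"jaw":255},
    {"tx":-10,"ty":-4,"tz":100,"rx":0,"ry":0,"rz":0.009,"jaw":255},
    {"tx":-10,"ty":-4,"tz":108,"rx":0,"ry":0,"rz":0.009,"jaw":255},
    {"tx":-10,"ty":-4,"tz":109,"rx":0,"ry":0,"rz":0.009,"jaw":255},
  ],
)

```text
time_s: 6.25
tool_pos: [566.2, 222.9, 88.4]
tcp_rot: [0.0, 0.995, -0.101, -0.001]
ft_force: [-0.8, 0.1, -1.2]
width: 0.269
```

```bash
python3 - <<'E'
from h import *
to([*b2w(-210,-52),68],-11.5)
s=Cam("side");s.crop(190,190,410,440,2.4,"pics/s4.png");c=Cam("top");c.crop(130,160,350,320,3.6,"pics/t4.png")
E
```

```text
shift [ 0.2 -0.4 20.4] rot [ 0.0008  0.0011 -0.0022] at [566.2 222.9  88.4] xang -11.62 F [-0.8  0.1 -1.2] w 0.269 t 6.25 tilt [-1.3e-03 -6.0e-04 -1.0e+00]
```

View pics/s4.png

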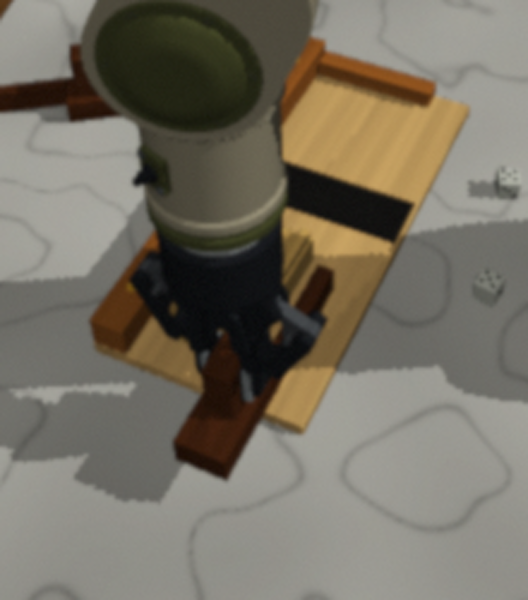

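View pics/t4.png

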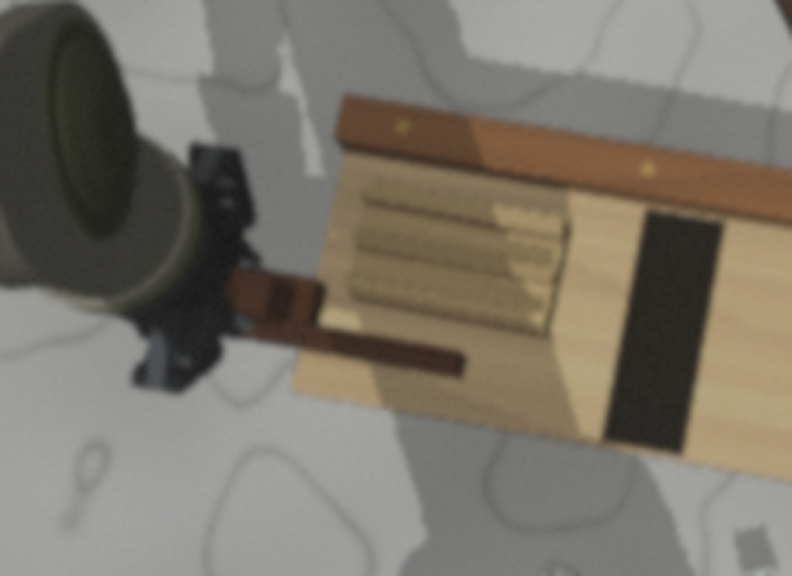

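play_rows(
  motion=[
    {"tx":0,"ty":0,"tz":4,"rx":0,"ry":0,"rz":0,"jaw":255},
    {"tx":0,"ty":0,"tz":12,"rx":0,"ry":0,"rz":0,"jaw":255},
    {"tx":0,"ty":0,"tz":18,"rx":0,"ry":0,"rz":0,"jaw":255},
    {"tx":0,"ty":0,"tz":20,"rx":0,"ry":0,"rz":0,"jaw":255},
    {"tx":3,"ty":0,"tz":20,"rx":0,"ry":0,"rz":0,"jaw":255},
    {"tx":7,"ty":0,"tz":20,"rx":0,"ry":0,"rz":0,"jaw":255},
    {"tx":11,"ty":0,"tz":20,"rx":0,"ry":0,"rz":0,"jaw":255},
    {"tx":14,"ty":0,"tz":20,"rx":0,"ry":0,"rz":0,"jaw":255},
    {"tx":15,"ty":0,"tz":20,"rx":0,"ry":0,"rz":0,"jaw":255},
  ],
)

```text
time_s: 7.25
tool_pos: [581.9, 219.8, 69.4]
tcp_rot: [-0.0, 0.995, -0.101, 0.0]
ft_force: [-0.0, 0.0, -1.0]
width: 0.273
```

```bash
python3 - <<'E'
from h import *
p,R,s=tool();print(p,w2b(p),s["ft_force"])
c=Cam("top");c.crop(130,160,350,320,3.6,"pics/t5.png");s=Cam("side");s.crop(190,190,410,440,2.4,"pics/s5.png");
E
```

```text
[581.90526666 219.77921269  69.4391888 ] [-209.78461193  -36.14467309] [-0.01621254  0.03407794 -1.04466956]
```

View pics/t5.png

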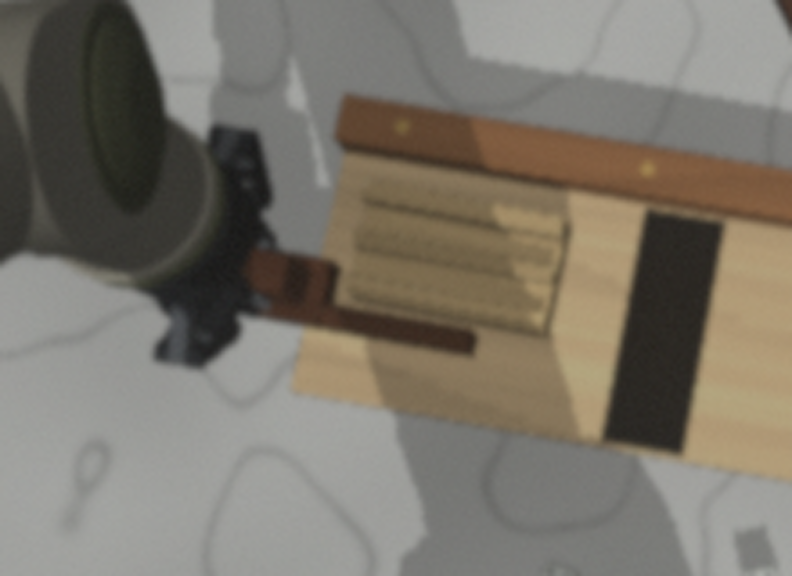

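View pics/s5.png

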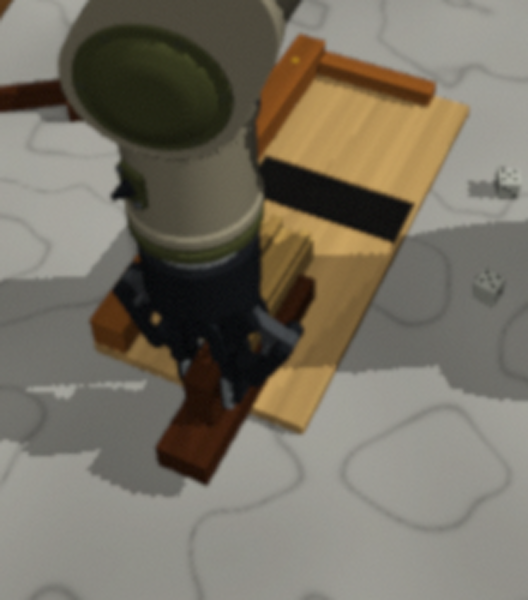

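play_rows(
  motion=[
    {"tx":2,"ty":0,"tz":1,"rx":0,"ry":0,"rz":0,"jaw":255},
    {"tx":4,"ty":0,"tz":1,"rx":0,"ry":0,"rz":0,"jaw":255},
    {"tx":6,"ty":0,"tz":1,"rx":0,"ry":0,"rz":0,"jaw":255},
    {"tx":8,"ty":0,"tz":1,"rx":0,"ry":0,"rz":0,"jaw":255},
    {"tx":10,"ty":0,"tz":1,"rx":0,"ry":0,"rz":0,"jaw":255},
    {"tx":12,"ty":0,"tz":1,"rx":0,"ry":0,"rz":0,"jaw":255},
    {"tx":14,"ty":0,"tz":1,"rx":0,"ry":0,"rz":0,"jaw":255},
    {"tx":16,"ty":0,"tz":1,"rx":0,"ry":0,"rz":0,"jaw":255},
    {"tx":18,"ty":0,"tz":1,"rx":0,"ry":0,"rz":0,"jaw":255},
    {"tx":19,"ty":0,"tz":1,"rx":0,"ry":0,"rz":0,"jaw":255},
  ],
)

```text
time_s: 8.35
tool_pos: [600.2, 216.1, 68.3]
tcp_rot: [0.0, 0.995, -0.101, 0.0]
ft_force: [-1.4, 0.2, -1.7]
width: 0.272
```

```bash
python3 - <<'E'
from h import *
p,R,s=tool();print(p,w2b(p),s["ft_force"])
c=Cam("top");c.crop(130,160,350,320,3.6,"pics/t6.png")
E
```

```text
[600.1683966  216.06136297  68.26736378] [-209.78248163  -17.50696085] [-1.44497945  0.20824335 -1.70802409]
```

View pics/t6.png

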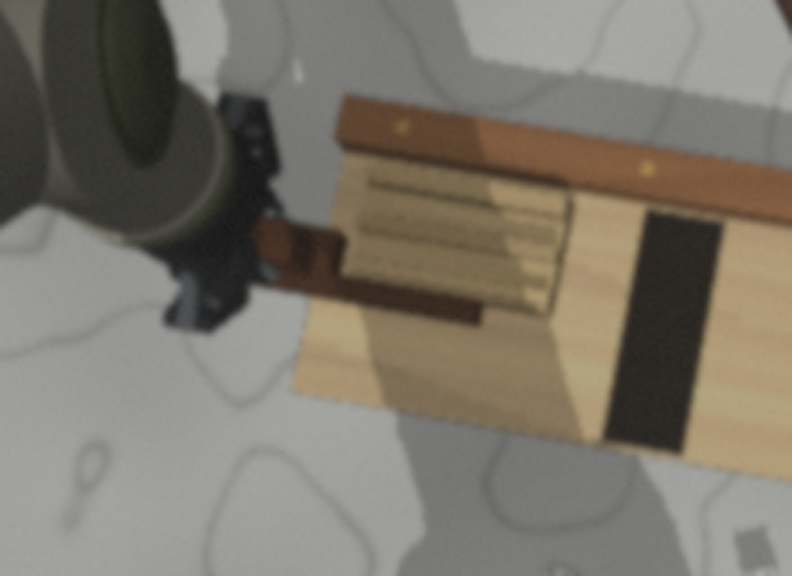

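play_rows(
  motion=[
    {"tx":2,"ty":0,"tz":0,"rx":0,"ry":0,"rz":0,"jaw":255},
    {"tx":4,"ty":0,"tz":0,"rx":0,"ry":0,"rz":0,"jaw":255},
    {"tx":5.5,"ty":0,"tz":0,"rx":0,"ry":0,"rz":0,"jaw":255},
    {"tx":7,"ty":0,"tz":0,"rx":0,"ry":0,"rz":0,"jaw":255},
    {"tx":8,"ty":0,"tz":0,"rx":0,"ry":0,"rz":0,"jaw":255},
    {"tx":8,"ty":0,"tz":0,"rx":0,"ry":0,"rz":0,"jaw":255},
  ],
)

```text
time_s: 9.0
tool_pos: [608.0, 214.4, 68.3]
tcp_rot: [0.0, 0.995, -0.101, 0.0]
ft_force: [-1.3, 1.2, -2.1]
width: 0.27
```

play_rows(
  motion=[
    {"tx":1,"ty":0,"tz":0,"rx":0,"ry":0,"rz":0,"jaw":255},
    {"tx":2,"ty":0,"tz":0,"rx":0,"ry":0,"rz":0,"jaw":255},
    {"tx":2.5,"ty":0,"tz":0,"rx":0,"ry":0,"rz":0,"jaw":255},
    {"tx":2.5,"ty":0,"tz":0,"rx":0,"ry":0,"rz":0,"jaw":255},
  ],
)

```text
time_s: 9.4
tool_pos: [609.1, 214.2, 68.1]
tcp_rot: [0.0, 0.995, -0.101, -0.001]
ft_force: [-5.1, 1.6, 0.6]
width: 0.273
```

```bash
python3 - <<'E'
from h import *
p,R,s=tool();print(p,w2b(p),s["ft_force"])
c=Cam("top");c.crop(130,160,350,320,3.6,"pics/t7.png")
c=Cam("wrist");cv2.imwrite("pics/w7.png",c.img)
E
```

```text
[609.06051037 214.23011428  68.14450998] [-209.76079815   -8.42826662] [-5.13659688  1.62512077  0.63130532]
```

View pics/t7.png

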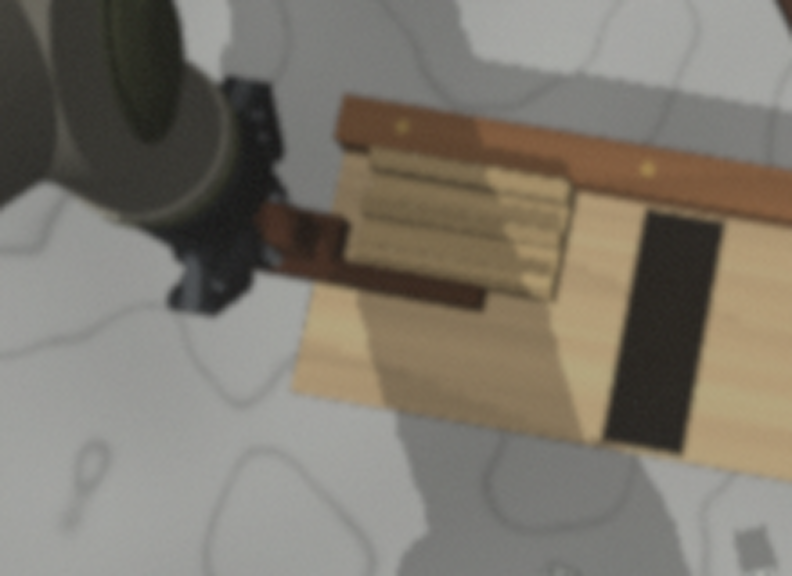

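View pics/w7.png

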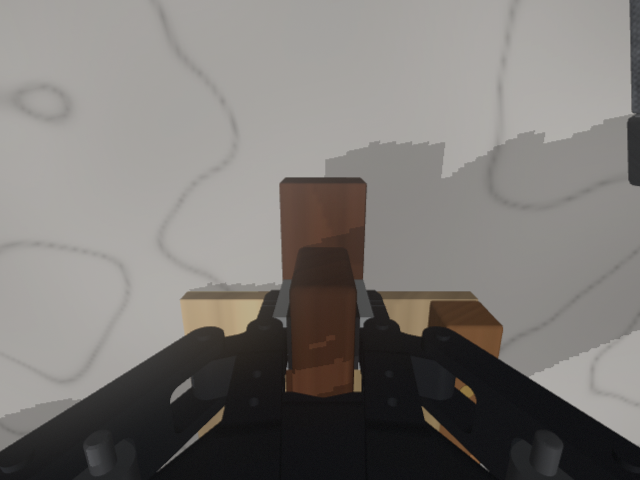

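play_rows(
  motion=[
    {"tx":1.5,"ty":0,"tz":0,"rx":0,"ry":0,"rz":0,"jaw":255},
    {"tx":3,"ty":0,"tz":0,"rx":0,"ry":0,"rz":0,"jaw":255},
    {"tx":3,"ty":0,"tz":0,"rx":0,"ry":0,"rz":0,"jaw":255},
    {"tx":3,"ty":0,"tz":0,"rx":0,"ry":0,"rz":0,"jaw":255},
  ],
)

```text
time_s: 9.9
tool_pos: [609.5, 214.2, 67.9]
tcp_rot: [0.0, 0.995, -0.101, -0.004]
ft_force: [-10.4, 3.5, 4.1]
width: 0.273
```

```bash
python3 - <<'E'
from h import *
p,R,s=tool();print(p,w2b(p),s["ft_force"],s["ft_torque"])
c=Cam("top");c.crop(190,170,310,270,6.6,"pics/t8.png")
E
```

```text
[609.54659489 214.21898121  67.86003023] [-209.84679825   -7.94972081] [-10.37813626   3.52146608   4.11207887] [ 0.41824011  2.77623862 -0.66290621]
```

View pics/t8.png

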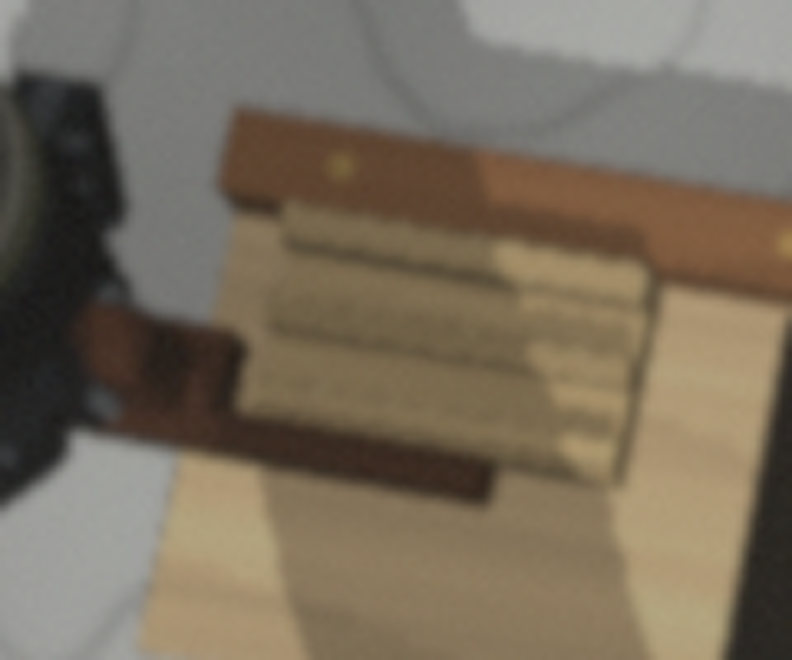

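play_rows(
  motion=[
    {"tx":0,"ty":1.5,"tz":0,"rx":0,"ry":0,"rz":0,"jaw":255},
    {"tx":0,"ty":4,"tz":0,"rx":0,"ry":0,"rz":0,"jaw":255},
    {"tx":0,"ty":8,"tz":0,"rx":0,"ry":0,"rz":0,"jaw":255},
    {"tx":0,"ty":12,"tz":0,"rx":0,"ry":0,"rz":0,"jaw":255},
    {"tx":0,"ty":16,"tz":0,"rx":0,"ry":0,"rz":0,"jaw":255},
    {"tx":0,"ty":20,"tz":0,"rx":0,"ry":0,"rz":0,"jaw":255},
    {"tx":0,"ty":24,"tz":0,"rx":0,"ry":0,"rz":0,"jaw":255},
    {"tx":0,"ty":27,"tz":0,"rx":0,"ry":0,"rz":0,"jaw":255},
    {"tx":0,"ty":29,"tz":0,"rx":0,"ry":0,"rz":0,"jaw":255},
    {"tx":0,"ty":30,"tz":0,"rx":0,"ry":0,"rz":0,"jaw":255},
  ],
)

```text
time_s: 10.95
tool_pos: [603.7, 187.2, 67.6]
tcp_rot: [-0.001, 0.995, -0.1, -0.003]
ft_force: [-9.5, 10.1, -1.3]
width: 0.27
```

```bash
python3 - <<'E'
from h import *
p,R,s=tool();print(p,w2b(p),s["ft_force"],s["ft_torque"])
to([*b2w(15,-8),68],-11.5)
c=Cam("top");c.crop(190,170,330,270,5.7,"pics/t9.png")
E
```

```text
[603.66962357 187.19745129  67.5522652 ] [-182.19605389   -8.32148359] [-9.54916119 10.14993327 -1.29874359] [ 2.25033833  2.26278318 -0.41504935]
shift [  0.3 197.2  -0.8] rot [-0.0016  0.0068  0.0001] at [603.7 187.2  67.6] xang -11.49 F [-9.5 10.1 -1.3] w 0.27 t 10.95 tilt [-0.0064  0.0029 -1.    ]
```

View pics/t9.png

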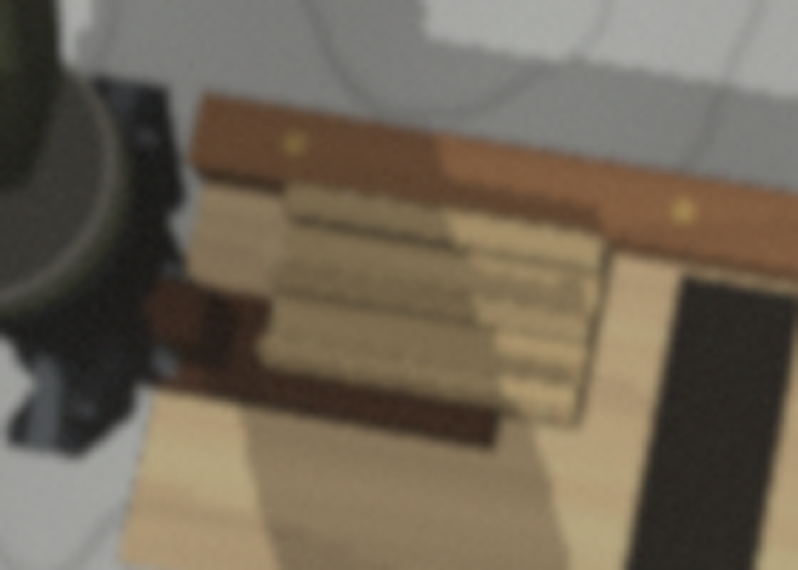

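play_rows(
  motion=[
    {"tx":0.5,"ty":2,"tz":0,"rx":0,"ry":0,"rz":0,"jaw":255},
    {"tx":1,"ty":6,"tz":0,"rx":0,"ry":0,"rz":0,"jaw":255},
    {"tx":1,"ty":11,"tz":0,"rx":0,"ry":0,"rz":0,"jaw":255},
    {"tx":1,"ty":16,"tz":0,"rx":0,"ry":0,"rz":0,"jaw":255},
    {"tx":1,"ty":21,"tz":0,"rx":0,"ry":0,"rz":0,"jaw":255},
    {"tx":1,"ty":26,"tz":0,"rx":0,"ry":0,"rz":0,"jaw":255},
    {"tx":1,"ty":31,"tz":0,"rx":0,"ry":0,"rz":0,"jaw":255},
    {"tx":1,"ty":36,"tz":0,"rx":0,"ry":0,"rz":0,"jaw":255},
    {"tx":1,"ty":40,"tz":0,"rx":0,"ry":0,"rz":0,"jaw":255},
    {"tx":1,"ty":42,"tz":0,"rx":0,"ry":0,"rz":0,"jaw":255},
  ],
)

```text
time_s: 12.0
tool_pos: [595.4, 146.4, 67.6]
tcp_rot: [-0.001, 0.995, -0.1, -0.004]
ft_force: [-11.5, 12.2, 1.0]
width: 0.27
```

```bash
python3 - <<'E'
from h import *
p,R,s=tool();print(p,w2b(p),s["ft_force"],s["ft_torque"])
to([*b2w(15,-8),68],-11.5)
c=Cam("top");c.crop(210,170,350,270,5.7,"pics/t10.png")
E
```

```text
[595.39641877 146.44726731  67.56877033] [-140.61453015   -8.30432136] [-11.49859177  12.15864127   1.00152098] [ 2.9277355   2.68119636 -0.50919339]
shift [  0.2 155.6  -0.8] rot [-0.0021  0.0086  0.0005] at [595.4 146.4  67.6] xang -11.47 F [-11.5  12.2   1. ] w 0.27 t 12.0 tilt [-0.008   0.0038 -1.    ]
```

View pics/t10.png

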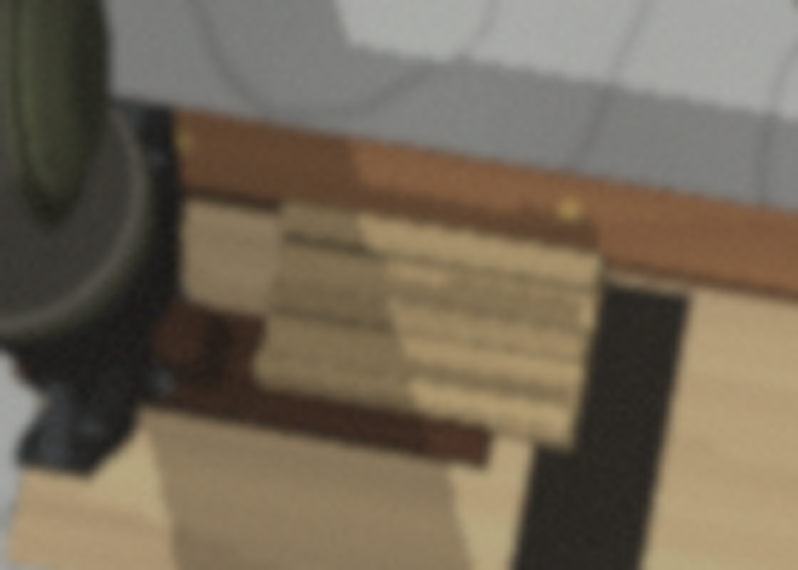

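Rack is flush with the fence and now over the strip edge; feed on.

play_rows(
  motion=[
    {"tx":0.3,"ty":2,"tz":0,"rx":0,"ry":0,"rz":0,"jaw":255},
    {"tx":0.5,"ty":6,"tz":0,"rx":0,"ry":0,"rz":0,"jaw":255},
    {"tx":0.5,"ty":11,"tz":0,"rx":0,"ry":0,"rz":0,"jaw":255},
    {"tx":0.5,"ty":17,"tz":0,"rx":0,"ry":0,"rz":0,"jaw":255},
    {"tx":0.5,"ty":23,"tz":0,"rx":0,"ry":0,"rz":0,"jaw":255},
    {"tx":0.5,"ty":29,"tz":0,"rx":0,"ry":0,"rz":0,"jaw":255},
    {"tx":0.5,"ty":35,"tz":0,"rx":0,"ry":0,"rz":0,"jaw":255},
    {"tx":0.5,"ty":41,"tz":0,"rx":0,"ry":0,"rz":0,"jaw":255},
    {"tx":0.5,"ty":46,"tz":0,"rx":0,"ry":0,"rz":0,"jaw":255},
    {"tx":0.5,"ty":50,"tz":0,"rx":0,"ry":0,"rz":0,"jaw":255},
  ],
)

```text
time_s: 13.05
tool_pos: [585.5, 97.7, 67.6]
tcp_rot: [-0.002, 0.995, -0.1, -0.005]
ft_force: [-11.9, 13.7, 2.0]
width: 0.271
```

play_rows(
  motion=[
    {"tx":0.3,"ty":4,"tz":0,"rx":0,"ry":0,"rz":0,"jaw":255},
    {"tx":0.5,"ty":9,"tz":0,"rx":0,"ry":0,"rz":0,"jaw":255},
    {"tx":0.5,"ty":15,"tz":0,"rx":0,"ry":0,"rz":0,"jaw":255},
    {"tx":0.5,"ty":21,"tz":0,"rx":0,"ry":0,"rz":0,"jaw":255},
    {"tx":0.5,"ty":27,"tz":0,"rx":0,"ry":0,"rz":0,"jaw":255},
    {"tx":0.5,"ty":33,"tz":0,"rx":0,"ry":0,"rz":0,"jaw":255},
    {"tx":0.5,"ty":39,"tz":0,"rx":0,"ry":0,"rz":0,"jaw":255},
    {"tx":0.5,"ty":44,"tz":0,"rx":0,"ry":0,"rz":0,"jaw":255},
    {"tx":0.5,"ty":48,"tz":0,"rx":0,"ry":0,"rz":0,"jaw":255},
    {"tx":0.5,"ty":50,"tz":0,"rx":0,"ry":0,"rz":0,"jaw":255},
  ],
)

```text
time_s: 14.05
tool_pos: [575.5, 48.6, 67.5]
tcp_rot: [-0.002, 0.995, -0.1, -0.005]
ft_force: [-13.8, 15.7, 3.0]
width: 0.27
```

```bash
python3 - <<'E'
from h import *
p,R,s=tool();print(p,w2b(p),s["ft_force"],s["ft_torque"])
to([*b2w(15,-8),68],-11.5)
c=Cam("top");c.crop(250,170,410,310,4.2,"pics/t11.png")
c=Cam("side");c.crop(190,170,420,380,2.6,"pics/s11.png")
E
```

```text
[575.51904725  48.62204375  67.54842502] [-40.79026634  -8.27943602] [-13.76815656  15.72868938   2.95184997] [ 3.48483529  3.02342361 -0.58204978]
shift [ 0.2 55.8 -0.6] rot [-0.0027  0.0107  0.0005] at [575.5  48.6  67.5] xang -11.47 F [-13.8  15.7   3. ] w 0.27 t 14.05 tilt [-0.0099  0.0048 -0.9999]
```

View pics/t11.png

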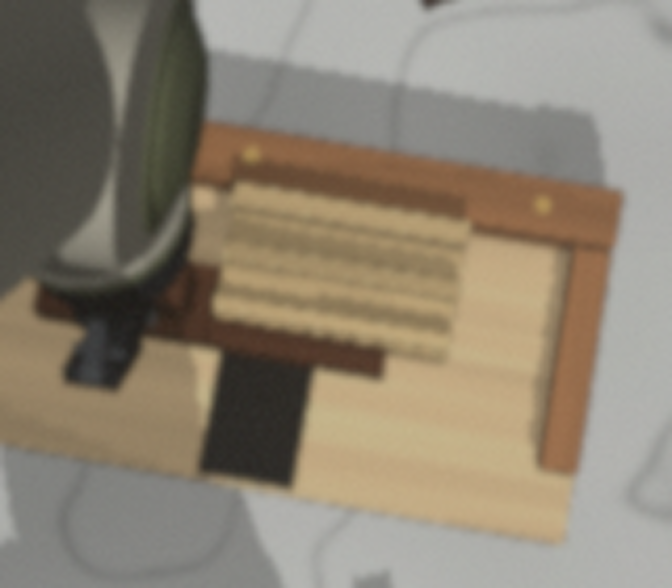

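View pics/s11.png

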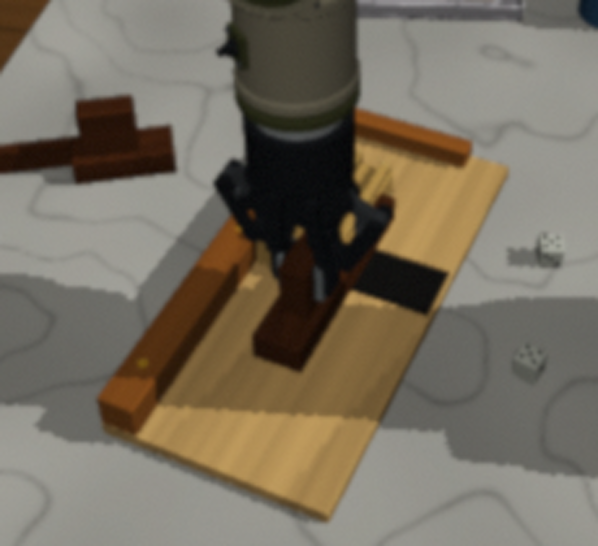

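play_rows(
  motion=[
    {"tx":0,"ty":3,"tz":0,"rx":0,"ry":0,"rz":0,"jaw":255},
    {"tx":0,"ty":8,"tz":0,"rx":0,"ry":0,"rz":0,"jaw":255},
    {"tx":0,"ty":13,"tz":0,"rx":0,"ry":0,"rz":0,"jaw":255},
    {"tx":0,"ty":18,"tz":0,"rx":0,"ry":0,"rz":0,"jaw":255},
    {"tx":0,"ty":24,"tz":0,"rx":0,"ry":0,"rz":0,"jaw":255},
    {"tx":0,"ty":30,"tz":0,"rx":0,"ry":0,"rz":0,"jaw":255},
    {"tx":0,"ty":36,"tz":0,"rx":0,"ry":0,"rz":0,"jaw":255},
    {"tx":0,"ty":41,"tz":0,"rx":0,"ry":0,"rz":0,"jaw":255},
    {"tx":0,"ty":45,"tz":0,"rx":0,"ry":0,"rz":0,"jaw":255},
    {"tx":0,"ty":47,"tz":0,"rx":0,"ry":0,"rz":0,"jaw":255},
  ],
)

```text
time_s: 15.15
tool_pos: [566.1, 2.4, 67.5]
tcp_rot: [-0.002, 0.995, -0.1, -0.005]
ft_force: [-13.0, 15.2, 2.6]
width: 0.272
```

play_rows(
  motion=[
    {"tx":0,"ty":1.5,"tz":0,"rx":0,"ry":0,"rz":0,"jaw":255},
    {"tx":0,"ty":3,"tz":0,"rx":0,"ry":0,"rz":0,"jaw":255},
    {"tx":0,"ty":4.5,"tz":0,"rx":0,"ry":0,"rz":0,"jaw":255},
    {"tx":0,"ty":6,"tz":0,"rx":0,"ry":0,"rz":0,"jaw":255},
    {"tx":0,"ty":6,"tz":0,"rx":0,"ry":0,"rz":0,"jaw":255},
  ],
)

```text
time_s: 15.65
tool_pos: [564.9, -3.4, 67.5]
tcp_rot: [-0.002, 0.995, -0.1, -0.005]
ft_force: [-11.9, 14.5, 3.3]
width: 0.273
```

play_rows(
  motion=[
    {"tx":0,"ty":1.5,"tz":0,"rx":0,"ry":0,"rz":0,"jaw":255},
    {"tx":0,"ty":3,"tz":0,"rx":0,"ry":0,"rz":0,"jaw":255},
    {"tx":0,"ty":3,"tz":0,"rx":0,"ry":0,"rz":0,"jaw":255},
  ],
)

```text
time_s: 15.95
tool_pos: [564.6, -4.9, 67.6]
tcp_rot: [-0.003, 0.995, -0.1, -0.005]
ft_force: [-11.9, 18.5, 3.5]
width: 0.271
```

play_rows(
  motion=[
    {"tx":0,"ty":1,"tz":0,"rx":0,"ry":0,"rz":0,"jaw":255},
    {"tx":0,"ty":2,"tz":0,"rx":0,"ry":0,"rz":0,"jaw":255},
    {"tx":0,"ty":2,"tz":0,"rx":0,"ry":0,"rz":0,"jaw":255},
  ],
)

```text
time_s: 16.25
tool_pos: [564.5, -5.1, 67.7]
tcp_rot: [-0.004, 0.995, -0.099, -0.005]
ft_force: [-11.9, 23.8, 4.9]
width: 0.271
```

```bash
python3 - <<'E'
from h import *
p,R,s=tool();print(p,w2b(p),s["ft_force"],s["ft_torque"])
to([*b2w(15,-8),68],-11.5)
c=Cam("top");c.crop(290,180,410,310,4.6,"pics/t12.png")
E
```

```text
[564.5351427  -5.0691461  67.7346699] [14.01289538 -8.33853382] [-11.91438144  23.79736193   4.94889389] [ 5.33094935  2.67686859 -0.75011392]
shift [ 0.3  1.  -0.3] rot [-0.0062  0.0108  0.0027] at [564.5  -5.1  67.7] xang -11.35 F [-11.9  23.8   4.9] w 0.271 t 16.25 tilt [-0.0094  0.0082 -0.9999]
```

View pics/t12.png

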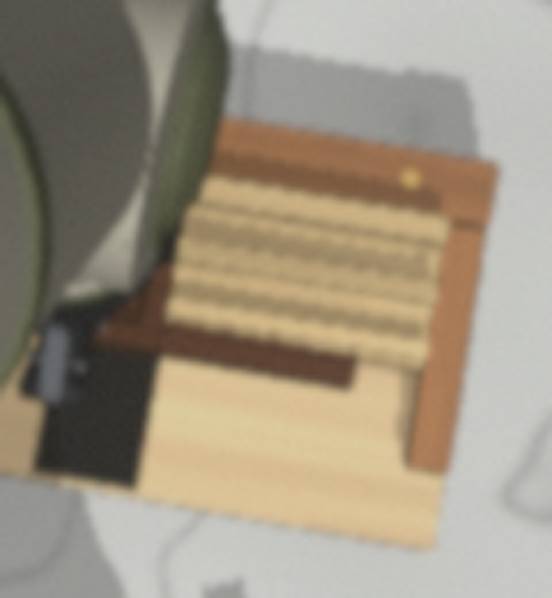

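play_rows(
  motion=[
    {"tx":-1,"ty":-2,"tz":0,"rx":0,"ry":0,"rz":0,"jaw":255},
    {"tx":-2,"ty":-4,"tz":0,"rx":0,"ry":0,"rz":0,"jaw":255},
    {"tx":-3,"ty":-6,"tz":0,"rx":0,"ry":0,"rz":0,"jaw":255},
    {"tx":-4,"ty":-7.5,"tz":0,"rx":0,"ry":0,"rz":0,"jaw":255},
    {"tx":-4,"ty":-7.5,"tz":0,"rx":0,"ry":0,"rz":0,"jaw":255},
  ],
)

```text
time_s: 16.8
tool_pos: [564.5, -4.0, 67.9]
tcp_rot: [0.0, 0.995, -0.101, -0.002]
ft_force: [-6.5, 1.4, -2.4]
width: 0.268
```

```bash
python3 - <<'E'
from h import *
p,R,s=tool();print(p,w2b(p),s["ft_force"],s["ft_torque"])
c=Cam("top");c.crop(290,180,410,310,4.6,"pics/t13.png")
E
```

```text
[564.45876434  -3.97737842  67.85392929] [12.95827265 -8.63104234] [-6.47276109  1.40008489 -2.3877483 ] [ 0.43275902  1.33640819 -0.32936839]
```

View pics/t13.png

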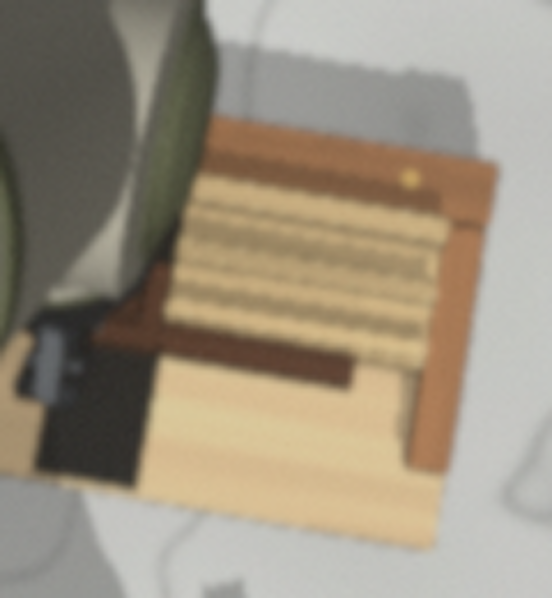

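play_rows(
  motion=[
    {"tx":-1,"ty":0,"tz":0,"rx":0,"ry":0,"rz":0,"jaw":255},
    {"tx":-2.5,"ty":-0.3,"tz":0,"rx":0,"ry":0,"rz":0,"jaw":255},
    {"tx":-4,"ty":-1,"tz":0,"rx":0,"ry":0,"rz":0,"jaw":255},
    {"tx":-6,"ty":-2.5,"tz":0,"rx":0,"ry":0,"rz":0,"jaw":255},
    {"tx":-9,"ty":-5,"tz":0,"rx":0,"ry":0,"rz":0,"jaw":255},
    {"tx":-13,"ty":-8,"tz":0,"rx":0,"ry":0,"rz":0,"jaw":255},
    {"tx":-17,"ty":-12,"tz":-1,"rx":0,"ry":0,"rz":0,"jaw":255},
    {"tx":-20,"ty":-14,"tz":-2,"rx":0,"ry":0,"rz":0,"jaw":255},
  ],
)

```text
time_s: 17.65
tool_pos: [549.2, 14.4, 70.4]
tcp_rot: [-0.0, 0.995, -0.101, -0.0]
ft_force: [0.6, -1.1, -1.6]
width: 0.268
```

```bash
python3 - <<'E'
from h import *
p,R,s=tool();print(p,w2b(p),s["ft_force"],s["ft_torque"])
c=Cam("top");c.crop(290,180,410,310,4.6,"pics/t14.png")
to([495,330,200],83.5)
E
```

```text
[549.20081002  14.37682332  70.36648083] [ -1.98551623 -27.24192801] [ 0.5560959  -1.08087126 -1.59013274] [ 0.03775874  0.02677864 -0.01227316]
shift [-116.  -298.2 -129.4] rot [-7.0000e-04  1.0000e-04 -1.6593e+00] at [548.8  14.7  70.5] xang -11.57 F [-0.8  0.8 -2.7] w 0.267 t 17.7 tilt [-4.e-04  5.e-04 -1.e+00]
```

View pics/t14.png

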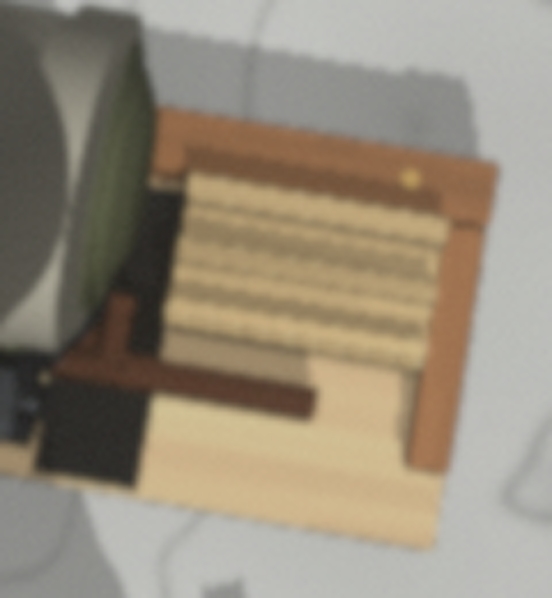

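play_rows(
  motion=[
    {"tx":0,"ty":0,"tz":-5,"rx":0,"ry":0,"rz":0,"jaw":255},
    {"tx":0,"ty":-2,"tz":-20,"rx":0,"ry":0,"rz":0,"jaw":255},
    {"tx":0,"ty":-8,"tz":-42,"rx":0,"ry":0,"rz":0,"jaw":255},
    {"tx":-2,"ty":-20,"tz":-66,"rx":0,"ry":0,"rz":0,"jaw":255},
    {"tx":-6,"ty":-38,"tz":-88,"rx":0,"ry":0,"rz":-0.03,"jaw":255},
    {"tx":-14,"ty":-60,"tz":-106,"rx":0,"ry":0,"rz":-0.1,"jaw":255},
    {"tx":-24,"ty":-85,"tz":-118,"rx":0,"ry":0,"rz":-0.2,"jaw":255},
    {"tx":-36,"ty":-112,"tz":-126,"rx":0,"ry":0,"rz":-0.32,"jaw":255},
    {"tx":-48,"ty":-140,"tz":-129,"rx":0,"ry":0,"rz":-0.44,"jaw":255},
    {"tx":-58,"ty":-165,"tz":-129,"rx":0,"ry":0,"rz":-0.55,"jaw":255},
  ],
)

```text
time_s: 18.7
tool_pos: [525.8, 188.3, 200.4]
tcp_rot: [-0.0, 0.985, 0.175, 0.001]
ft_force: [0.6, -0.0, -1.8]
width: 0.273
```

```bash
python3 - <<'E'
from h import *
to([495,330,200],83.5)
E
```

```text
shift [  19.9 -143.7    0.4] rot [ 8.0000e-04 -1.4000e-03 -1.1053e+00] at [525.8 188.3 200.4] xang 20.17 F [ 0.6 -0.  -1.8] w 0.273 t 18.7 tilt [ 1.4e-03  6.0e-04 -1.0e+00]
```

play_rows(
  motion=[
    {"tx":2,"ty":-18,"tz":0,"rx":0,"ry":0,"rz":-0.11,"jaw":255},
    {"tx":5,"ty":-36,"tz":0,"rx":0,"ry":0,"rz":-0.23,"jaw":255},
    {"tx":8,"ty":-54,"tz":0,"rx":0,"ry":0,"rz":-0.35,"jaw":255},
    {"tx":11,"ty":-72,"tz":0,"rx":0,"ry":0,"rz":-0.47,"jaw":255},
    {"tx":13,"ty":-90,"tz":0,"rx":0,"ry":0,"rz":-0.59,"jaw":255},
    {"tx":15,"ty":-106,"tz":0,"rx":0,"ry":0,"rz":-0.71,"jaw":255},
    {"tx":17,"ty":-121,"tz":0,"rx":0,"ry":0,"rz":-0.83,"jaw":255},
    {"tx":19,"ty":-134,"tz":0,"rx":0,"ry":0,"rz":-0.95,"jaw":255},
    {"tx":20,"ty":-142,"tz":0,"rx":0,"ry":0,"rz":-1.06,"jaw":255},
    {"tx":20,"ty":-144,"tz":0,"rx":0,"ry":0,"rz":-1.105,"jaw":255},
  ],
)

```text
time_s: 19.7
tool_pos: [495.7, 329.9, 199.6]
tcp_rot: [0.0, 0.746, 0.666, 0.0]
ft_force: [1.0, -1.1, -1.3]
width: 0.273
```

play_rows(
  motion=[
    {"tx":0,"ty":0,"tz":8,"rx":0,"ry":0,"rz":0,"jaw":255},
    {"tx":0,"ty":0,"tz":28,"rx":0,"ry":0,"rz":0,"jaw":255},
    {"tx":0,"ty":0,"tz":52,"rx":0,"ry":0,"rz":0,"jaw":255},
    {"tx":0,"ty":0,"tz":76,"rx":0,"ry":0,"rz":0,"jaw":255},
    {"tx":0,"ty":0,"tz":98,"rx":0,"ry":0,"rz":0,"jaw":255},
    {"tx":0,"ty":0,"tz":116,"rx":0,"ry":0,"rz":0,"jaw":255},
    {"tx":0,"ty":0,"tz":130,"rx":0,"ry":0,"rz":0,"jaw":255},
    {"tx":0,"ty":0,"tz":137,"rx":0,"ry":0,"rz":0,"jaw":255},
    {"tx":0,"ty":0,"tz":140,"rx":0,"ry":0,"rz":0,"jaw":255},
    {"tx":0,"ty":0,"tz":140,"rx":0,"ry":0,"rz":0,"jaw":255},
  ],
)

```text
time_s: 20.7
tool_pos: [496.0, 329.1, 59.4]
tcp_rot: [0.0, 0.748, 0.664, 0.0]
ft_force: [0.7, -0.6, -1.4]
width: 0.27
```

```bash
python3 - <<'E'
from h import *
to([495,330,50.9],83.5)
s=Cam("side");s.crop(220,330,400,480,4,"pics/s15.png")
E
```

```text
shift [ 0.8 -1.1  8.5] rot [ 0.0002  0.     -0.0057] at [496.  329.1  59.4] xang 83.17 F [ 0.7 -0.6 -1.4] w 0.27 t 20.7 tilt [ 2.e-04 -0.e+00 -1.e+00]
```

View pics/s15.png

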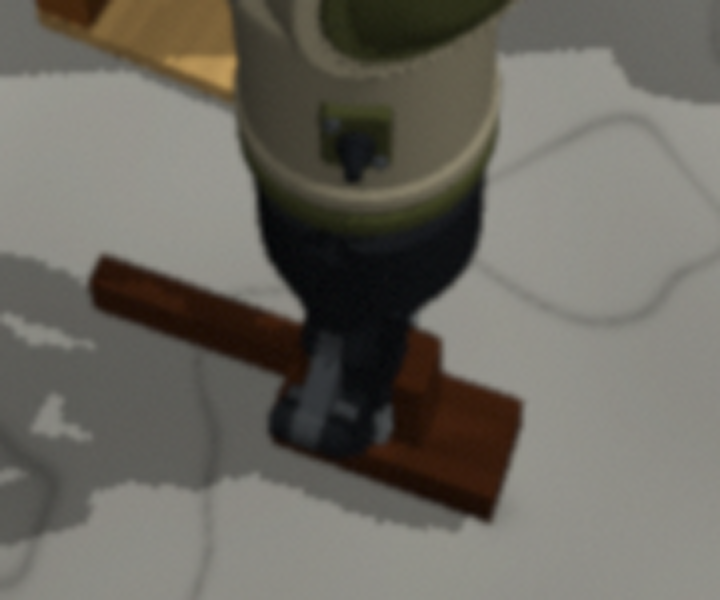

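play_rows(
  motion=[
    {"tx":0,"ty":0,"tz":2,"rx":0,"ry":0,"rz":0,"jaw":255},
    {"tx":0,"ty":0,"tz":4,"rx":0,"ry":0,"rz":0,"jaw":255},
    {"tx":0,"ty":0,"tz":6,"rx":0,"ry":0,"rz":0,"jaw":255},
    {"tx":0,"ty":0,"tz":7,"rx":0,"ry":0,"rz":0,"jaw":255},
    {"tx":0,"ty":0,"tz":7,"rx":0,"ry":0,"rz":0,"jaw":255},
  ],
)

```text
time_s: 21.25
tool_pos: [495.8, 329.1, 52.2]
tcp_rot: [0.0, 0.748, 0.664, -0.0]
ft_force: [0.2, -0.3, -1.7]
width: 0.27
```

play_rows(
  motion=[
    {"tx":0,"ty":0,"tz":1,"rx":0,"ry":0,"rz":0,"jaw":255},
    {"tx":0,"ty":0,"tz":2,"rx":0,"ry":0,"rz":0,"jaw":255},
    {"tx":0,"ty":0,"tz":2,"rx":0,"ry":0,"rz":0,"jaw":255},
  ],
)

```text
time_s: 21.55
tool_pos: [495.8, 329.2, 50.9]
tcp_rot: [0.0, 0.748, 0.664, 0.0]
ft_force: [-0.9, -1.1, 6.1]
width: 0.27
```

Stick is on the table (force +6 N at the same TCP height as at pickup). Open and rise.

play_rows(
  motion=[
    {"tx":0,"ty":0,"tz":-1,"rx":0,"ry":0,"rz":0,"jaw":220},
    {"tx":0,"ty":0,"tz":-1,"rx":0,"ry":0,"rz":0,"jaw":150},
    {"tx":0,"ty":0,"tz":-1,"rx":0,"ry":0,"rz":0,"jaw":80},
    {"tx":0,"ty":0,"tz":-1,"rx":0,"ry":0,"rz":0,"jaw":0},
    {"tx":0,"ty":0,"tz":-1,"rx":0,"ry":0,"rz":0,"jaw":0},
    {"tx":0,"ty":0,"tz":-1,"rx":0,"ry":0,"rz":0,"jaw":0},
    {"tx":0,"ty":0,"tz":-1,"rx":0,"ry":0,"rz":0,"jaw":0},
    {"tx":0,"ty":0,"tz":-1,"rx":0,"ry":0,"rz":0,"jaw":0},
  ],
)

```text
time_s: 22.35
tool_pos: [495.8, 329.1, 51.3]
tcp_rot: [0.0, 0.748, 0.664, -0.0]
ft_force: [0.0, -0.2, -0.5]
width: 1.001
```

play_rows(
  motion=[
    {"tx":0,"ty":0,"tz":-5,"rx":0,"ry":0,"rz":0,"jaw":0},
    {"tx":0,"ty":0,"tz":-18,"rx":0,"ry":0,"rz":0,"jaw":0},
    {"tx":0,"ty":0,"tz":-38,"rx":0,"ry":0,"rz":0,"jaw":0},
    {"tx":0,"ty":0,"tz":-62,"rx":0,"ry":0,"rz":0,"jaw":0},
    {"tx":0,"ty":0,"tz":-90,"rx":0,"ry":0,"rz":0,"jaw":0},
    {"tx":0,"ty":0,"tz":-115,"rx":0,"ry":0,"rz":0,"jaw":0},
    {"tx":0,"ty":0,"tz":-137,"rx":0,"ry":0,"rz":0,"jaw":0},
    {"tx":0,"ty":0,"tz":-147,"rx":0,"ry":0,"rz":0,"jaw":0},
    {"tx":0,"ty":0,"tz":-150,"rx":0,"ry":0,"rz":0,"jaw":0},
    {"tx":0,"ty":0,"tz":-150,"rx":0,"ry":0,"rz":0,"jaw":0},
  ],
)

```text
time_s: 23.35
tool_pos: [495.7, 329.0, 201.4]
tcp_rot: [0.0, 0.748, 0.664, 0.0]
ft_force: [-0.8, -0.8, -1.8]
width: 1.002
```

```bash
python3 - <<'E'
from h import *
to([495,330,50.9],83.5)
c=Cam("wrist");cv2.imwrite("pics/w16.png",c.img)
c=Cam("top");cv2.imwrite("pics/t16f.png",c.img);c.crop(280,180,410,310,4.6,"pics/t16.png")
c=Cam("side");cv2.imwrite("pics/s16.png",c.img);c.crop(260,195,400,330,4.4,"pics/s16c.png")
E
```

```text
shift [  0.9  -0.9 150.5] rot [ 0.0003 -0.0001 -0.0054] at [495.7 329.  201.4] xang 83.19 F [-0.8 -0.8 -1.8] w 1.002 t 23.35 tilt [ 3.e-04  1.e-04 -1.e+00]
```

View pics/w16.png

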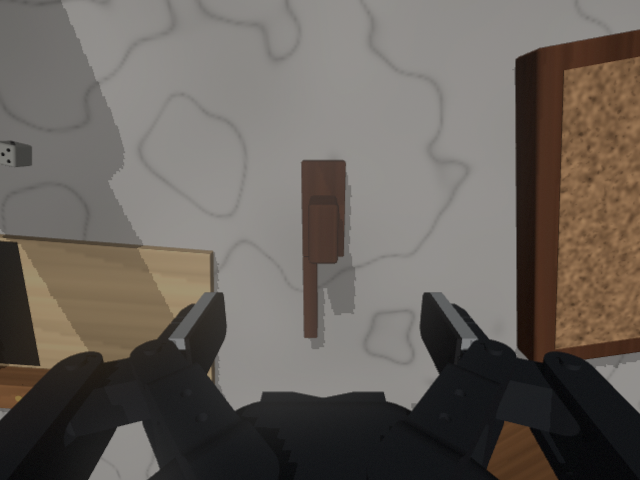

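View pics/t16.png

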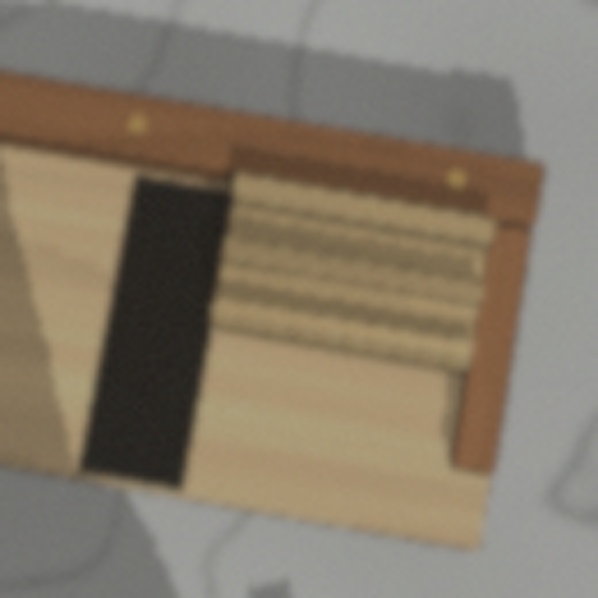

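View pics/s16.png

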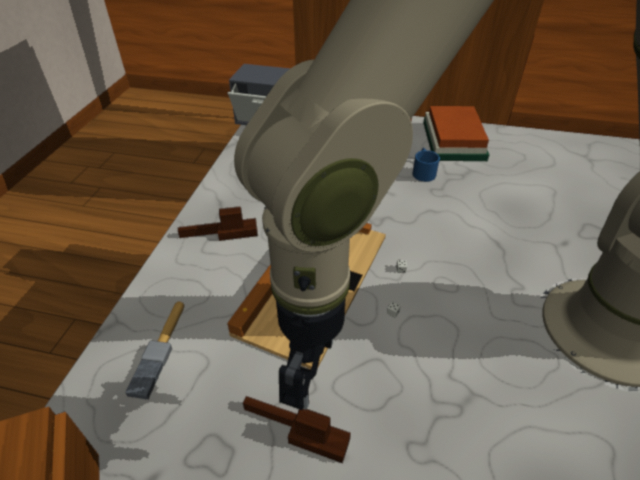

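View pics/s16c.png

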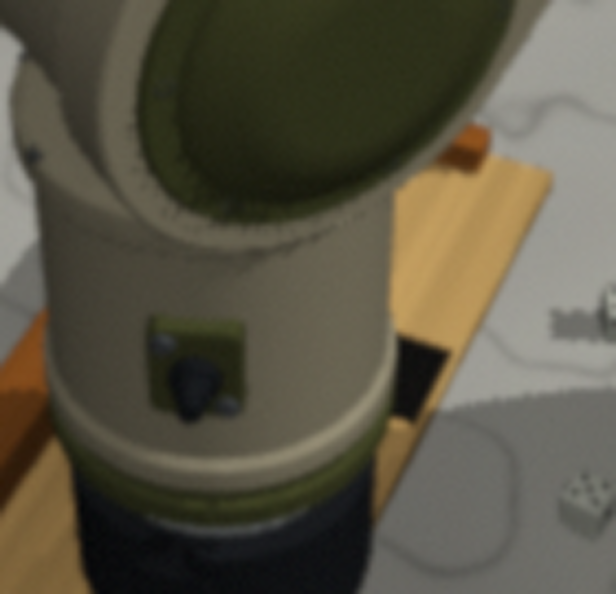

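View pics/t16f.png

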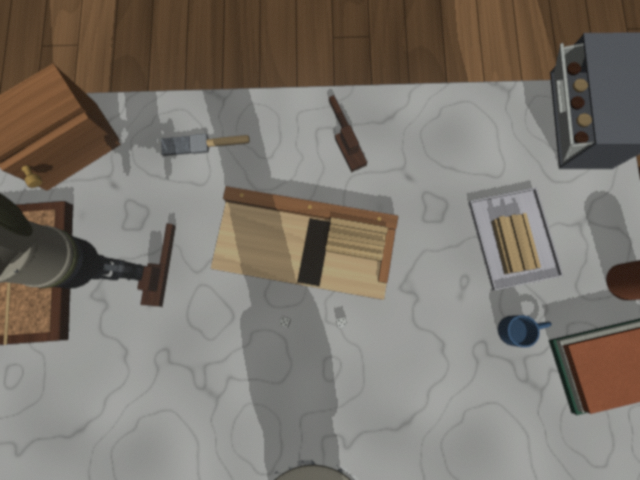

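```bash
python3 -c "
from station import robot
print(robot.finish_job())"
```

```text
the job is handed in; nothing more can be done
None
```

The rack is at the end stop against the fence, the push stick is flat on the table where it started, and the job was handed in at about 23.5 s. No verdict came back.

- **Stick choice:** I took the stick left of the board, about 600 mm from the base. The look-alike behind the board is about 816 mm away.
- **To the fence:** I pressed the rack against the fence with the lip at about 10 N. The rack's leading end was then still about 40 mm short of the strip.
- **Along the fence:** I fed it across the strip with 10–14 N towards the fence. At the stop, the push along the feed rose to 24 N with almost no further movement. I then eased off both ways before pulling the stick away.
- **Last checks:**
  - In the final top view the rack is parallel to and touching both fence and stop.
  - The dice, cup, tray and second rack look unmoved there.
  - The stick met the table at the same tool height as at pickup.
  - The gripper is open, about 150 mm above the stick.
- **Disagreements:**
  - The top and side cameras placed the board and the stick about 5 mm apart along world y, so I relied on the wrist camera and contact forces.
  - The two wrist views differed by about 5 mm on the rack's starting position.
  - At the end I did not measure the rack's corner gaps to the fence and stop, and the arm hid the rack in the final side view.

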